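# Jack up the griddle's front edge and hold it

### The arm

A 6-joint arm with a two-finger parallel gripper is mounted at the origin on the work surface. World frame = base frame: x ahead of the robot, y to its left, z up, the work surface at z = 0. Lengths are in m, angles in rad, forces in N, time in s.
With the tool pointing down it reaches from about 0.3 to 0.75 m from the base axis. Payload 8.5 kg.
Tool frame: the origin (TCP) lies at the very end of the fingers, on their centre line; the grasp point (between the pads) lies robot.grip_depth behind it (robot.grip_depth is the distance from the TCP to the grasp point, in m); z points along the fingers, y is the direction in which the jaws open and shut (so a half turn about z gives the same grasp; the last joint's range is limited). The gripper opens to 88 mm and grips with 3 to 60 N. Pads are 18 mm wide; open, the fingers measure 123 mm over their backs; the gripper's body (75 mm by 187 mm) begins 45 mm behind the grasp point.
Start: joints at [1.116, 0.381, 1.297, -0, 1.464, -0.215], TCP at [0.131, 0.534, 0.239] pointing down, gripper open.
Joint ranges: [-3.11, 3.11], [-0.89, 2.33], [0.22, 2.48], [-1.42, 4.56], [0.17, 2.85], [-2.88, 2.88]. Speed limits (rad/s): [2.39, 2.39, 3.14, 3.14, 3.14, 3.14].

### API

Orientations are given as a unit quaternion [x, y, z, w].
In Python, from rig import state, get_image, get_calibration, robot, spotter gives the robot as it stands.
- The arm moves only by the tool drive_tool, never from a script. Its argument "increments" is a list that holds one entry, the list of rows, each a list of 5 numbers: the shift along the tool's x, y, z in cm, then the turn about the tool's z in degrees, then the finger opening in cm, from 0 to 8.81. A call has 1 to 10 rows; each row shifts and turns the commanded pose from where the row before left it, along the tool's axes as they then stand; what a row does not reach is not made up. A row lasts 1/8 s, in which the tool goes at most 62.5 mm and 10.7 degrees, less where a joint would pass 70% of its speed; a pose out of reach is approached as far as the arm can. A call is refused whole if a number of a shift passes 6.25 or a number of a turn 10.7, either way. A call with a gripper value outside its range is refused whole. The fingers move at their own pace and stop on an object; "force" is the grip in N (left out, the last holds). Time passes only in rows, so rows that do not move let the fingers close. It gives the time, the measured TCP pose, the force and the opening at its end, in the units of the state.
- state(): the state, without advancing time (a new reading comes with each control period).
- get_image(name): name is "side" or "top" or "wrist"; returns (picture, depth): 480x640x3 uint8, red, green, blue; 480x640 float32, m along the optical axis (not along the pixel's ray), 0 where there is no reading.
- get_calibration(name): a dict with "fx", "fy", "cx", "cy" (pixels), "origin" and "attitude" of the camera in the world. Camera axes: x right, y up, looking along -z (the intrinsics and any distortion apply to the point x, -y, -z); pixel columns grow to the right and rows downward; lengths in m; the calibration is good to about 2 mm. A picture is of the moment at which its call begins: read the wrist's pose just before it. get_calibration takes no time and is no camera call; for the wrist camera it gives the pose at the moment of the call.
- robot.finish_job(): hands the job in, once; it reports no verdict.
Trained networks look in the newest picture that a camera, given by its name, has taken for a name from the list of things; names that differ only in an ending like _2 or _b are one class to them, and where a whole thing is asked for, a point or a joint stands for the part that bears it (a point fixed in the world has none). Each returns a list of dicts, best first, with "conf" (0 to 1); they miss things now and then, are a little off and sometimes report something else, mostly with a low value. They report only what shows in the picture. A call takes as long as a camera call. They do not tell look-alikes from the thing itself.
- spotter.look_for(camera, query): "position" ([x, y, z] in m, in world coordinates, good to about 4 mm: the middle of the surface that is visible of it).
- spotter.regions_of(camera, query): "mask" (480x640 bool, what is visible of it).
The state is a dict: "time_s": time; "qpos": joint angles; "dq": joint speeds; "joint_efforts": joint torques, N m; "tool_pos": TCP position; "ee_rot": TCP orientation; "ft_force": force on the tool from outside, world axes, zero at the start; "wrist_torque": the same for the moment, N m; "grip_width": opening from 0.0 (shut) to 1.0 (fully open).
Only numpy, scipy, OpenCV 4.12 (cv2) and the standard library are available. Lean on these libraries where they do the work, as an engineer would, in place of code of your own. Each camera call takes 0.05 s, during which the arm holds its last target.

### The job

Lay the round rubber pad centred on the saddle of the little toe jack, then set the jack down with its saddle and pad centred under the lift tab on the front edge of the electric griddle (the tab with the raised ring), its handle pointing straight out from the griddle's front. Give the handle a trial pump - down to the bottom, then let it come all the way back up - and then press it to the bottom again and finish while holding it down, with the griddle's front edge raised on the padded jack. Lift the griddle with the jack only, and leave the mug, the spatula and the jar where they are.

Things in the scene. Friction and masses are not known exactly. Their poses are not given: they have to be found in the camera images.
- jack: Loose grey metal toe jack, 0.84 kg, balances under its lug. Origin: underside, on the table. x points from handle to saddle, y left, z up. Base plate 64 mm wide, x = -105 to +50 mm, then a 40 mm wide toe to +107 mm. Body block 60 (x) by 44 (y) mm about x = +10 mm, 70 mm high. The saddle arm is an upright plate at x = +43 to +51 mm, 50 mm high, with the low flat saddle at its foot.
- lug (a point): Centre of the jack's carrying lug, the upright block to grip it by: 34 mm (jack's x) by 24 mm (jack's y), reaching from 70 to 110 mm above the table; this point lies at x = +5 mm, y = 0 on the jack, 90 mm high. Axes as the jack's.
- saddle (a point): Centre of the saddle's flat top, at x = +80 mm, y = 0 on the jack, 15 mm above the table with the handle up; axes as the jack's. The saddle is 40 mm wide (y), free from x = +51 to +102 mm. It rises straight up by 24 mm as the handle goes from up to fully down (48 mm per rad).
- handle (a joint): Pump handle of the jack: 0 = fully up (a spring brings it back there), 0.5 rad = bottom stop. Pivot at x = -35 mm on the jack, 65 mm high, axis along the jack's y. Pressing its end takes about 3 to 5 N when empty, up to about 15 N when lifting the griddle. The pad meets the tab at about 0.27 rad.
- handle_end (a point): Centre of the top of the black rubber paddle (50 mm long, 36 wide, 14 thick) at the handle's end: the place to press down. At x = about -137 mm on the jack and 100 mm high when up, about 47 mm high when fully down; moves in a shallow arc (a few mm along x).
- pad: Loose black rubber disc lying flat on the table, 46 mm diameter, 8 mm thick, 25 g. Origin: centre of its underside.
- griddle: Electric griddle, about 4 kg, blue housing 260 (x) by 380 (y) mm, top 101 mm and underside 40 mm above the table. It cannot slide, only tilt about its rear feet, front up. Its front looks to its own -x, with two dials. Origin: at table level straight below the lift point; tilt axis 270 mm behind it (+x). Front face 30 mm behind the lift point; sides 140 mm right (-y) and 240 mm left (+y) of it.
- lift_point (a point): Lift point: centre of the underside of the steel lift tab on the griddle's front edge, straight below the raised ring on the tab; 36 mm above the table while the griddle is down, some 10 mm more when jacked up. The tab is 50 mm wide (y), 6 mm thick, and stands out 22 mm in front of this point. Push the jack in along the griddle's x axis.
- mug: White mug, 76 mm diameter, 90 mm high, a bystander. Origin: centre of its underside.
- spatula: Spatula lying flat, a bystander. Origin: its underside, near the middle.
- jar: Closed glass jar, 60 mm diameter, 80 mm high, a bystander. Origin: centre of its underside.
There are look-alikes about, which are no part of the job. There is more than one size of the pad; the job needs the smallest.

How it is judged:
By the outcome, as a careful person would: the job done as asked, in the order asked, and still so for the second after the job is handed in, while the arm keeps its last pose, push and grip.
It also fails if it takes over 72 s, if anything falls off the work surface, if the arm or the gripper's body presses on something with over 40 N, if the wrist force passes 120 N, or if a joint passes its speed limit or range.

## Working session

There is one attempt and no reset: what is moved stays moved. The work goes in short steps, Python scripts to look and compute and a tool call to move; the robot and the scene stay as the last step left them, time stands still between calls to the robot, and variables do not carry over. Pictures are saved under pics/ and viewed, and the job is handed in when it is done.

Besides the shell and the picture viewer there is one more tool, called after ">>>" as a command line: name --argument value ..., lists and objects as JSON in quotes. drive_tool: Moves the arm, as the interface text tells. Its arguments: {"type":"object","properties":{"increments":{"type":"array","items":{"type":"array","items":{"type":"array","items":{"type":"number"}}}},"force":{"type":"number"}},"required":["increments"]}

```bash
mkdir -p pics; ls
python3 - <<'E'
from rig import state,get_image,get_calibration,robot,spotter
import cv2
print(state()); print(robot.grip_depth)
for n in ("top","side"):
    p,d=get_image(n); cv2.imwrite(f"pics/{n}0.png",p[:,:,::-1]); print(get_calibration(n))
    for q in ("jack","lug","saddle","handle_end","pad","griddle","lift_point","mug","spatula","jar"):
        print(n,q,[( [round(float(x),3) for x in r["position"]],round(float(r["conf"]),2)) for r in spotter.look_for(n,q)])
print(state()["time_s"])
E
```

```text
pics
{'time_s': 0.0, 'qpos': array([ 1.11573272e+00,  3.81182664e-01,  1.29823319e+00, -3.21280077e-05,
        1.46358733e+00, -2.15308548e-01]), 'dq': array([-0.00064728,  0.0002415 , -0.00037192,  0.00094245, -0.00168818,
       -0.00024522]), 'joint_efforts': array([ 6.00379790e-04, -4.37917650e+01, -2.24569613e+01,  7.13881385e-02,
        3.50723870e-02, -1.21231569e-04]), 'tool_pos': array([0.13049781, 0.53401383, 0.23815423]), 'ee_rot': array([ 1.19588868e-01,  9.92823250e-01, -6.71268258e-04, -2.16910998e-04]), 'ft_force': array([ 0.01790981,  0.56507308, -0.67132713]), 'wrist_torque': array([ 0.01004683, -0.01420603, -0.02288693]), 'grip_width': 0.9972315097880632}
0.0187
{'fx': 584.509387273768, 'fy': 584.509387273768, 'cx': 317.6057798011476, 'cy': 237.4753440195513, 'origin': array([ 0.2559665 , -0.05506446,  1.25656621]), 'attitude': array([ 0.08364678, -0.07734679, -0.67148739,  0.73220583])}
top jack [([0.471, -0.169, 0.045], 0.78)]
top lug [([0.477, -0.166, 0.048], 0.63)]
top saddle [([0.451, -0.26, 0.017], 0.85), ([0.814, 0.118, 0.09], 0.71)]
top handle_end [([0.523
[... 506 characters left out ...]
32, -1.21556695,  0.7291106 ]), 'attitude': array([ 0.50466541, -0.03534931, -0.06394267,  0.86021775])}
side jack [([0.476, -0.216, 0.048], 0.66), ([0.457, -0.25, 0.015], 0.32)]
side lug [([0.478, -0.22, 0.048], 0.6)]
side saddle [([0.449, -0.251, 0.013], 0.55)]
side handle_end [([0.519, -0.079, 0.095], 0.55)]
side pad [([0.459, 0.181, 0.012], 0.62), ([0.52, -0.08, 0.096], 0.62), ([0.389, 0.116, 0.011], 0.48), ([0.439, 0.325, 0.055], 0.42)]
side griddle [([0.815, 0.05, 0.088], 0.91)]
side lift_point [([0.81, 0.054, 0.094], 0.93)]
side mug [([0.445, 0.322, 0.059], 0.73)]
side spatula [([0.584, -0.458, 0.003], 0.67)]
side jar [([0.347, -0.416, 0.055], 0.89), ([0.454, -0.25, 0.013], 0.51)]
1.1
```

View pics/top0.png

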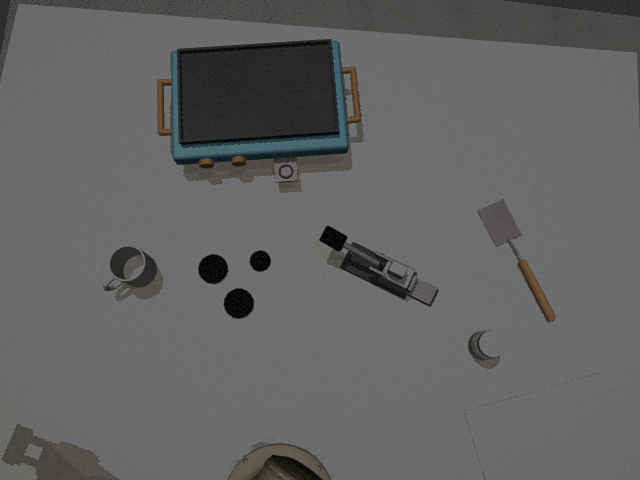

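View pics/side0.png

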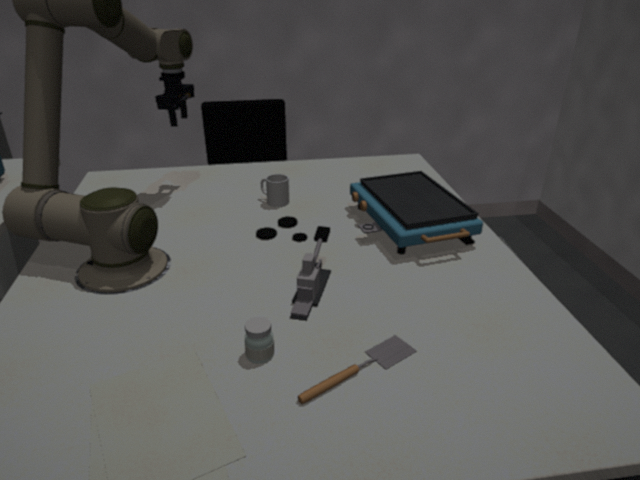

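```bash
cat > h.py <<'E'
from rig import state,get_image,get_calibration,robot,spotter
import numpy as np, cv2
from scipy.spatial.transform import Rotation as R
np.set_printoptions(precision=4,suppress=True)
def cal(n):
    c=get_calibration(n); return c,R.from_quat(c["attitude"]).as_matrix(),np.array(c["origin"])
def cloud(n,d,c=None):
    c,A,o=c or cal(n); v,u=np.mgrid[0:480,0:640]
    P=np.stack([(u-c["cx"])/c["fx"]*d,-(v-c["cy"])/c["fy"]*d,-d],-1)@A.T+o
    P[d<=0]=np.nan; return P
def onplane(n,u,v,z,c=None):
    c,A,o=c or cal(n); r=A@np.array([(u-c["cx"])/c["fx"],-(v-c["cy"])/c["fy"],-1.]); return o+r*(z-o[2])/r[2]
def proj(n,p,c=None):
    c,A,o=c or cal(n); q=A.T@(np.array(p)-o); return np.array([c["cx"]+c["fx"]*q[0]/-q[2],c["cy"]-c["fy"]*q[1]/-q[2]])
E
python3 - <<'E'
from h import *
p,d=get_image("top"); P=cloud("top",d); np.savez("top.npz",p=p,d=d,P=P)
print(np.unique(np.asarray(d)).size, np.nanmean(P[330:380,100:200,2]),np.nanstd(P[330:380,100:200,2]))
g=p.max(2)
for (u,v) in ((213,268),(260,261),(239,303)):
    m=(g[v-22:v+23,u-22:u+23]<60).astype(np.uint8)
    n,l,s,ce=cv2.connectedComponentsWithStats(m); k=l[22,22]
    c=ce[k]+[u-22,v-22]; w=onplane("top",*c,.008); a=onplane("top",*(c-[s[k][2]/2,0]),.008);b=onplane("top",*(c+[s[k][2]/2,0]),.008)
    print(u,v,w,"diam",np.linalg.norm(a-b), "area-diam",2*np.sqrt(s[k][4]/np.pi)*1.25/584)
# jack crop & tab crop
o=np.hstack([cv2.resize(p[215:315,310:450],(560,400),interpolation=2)])
cv2.imwrite("pics/jackc.png",o[:,:,::-1])
cv2.imwrite("pics/tabc.png",cv2.resize(p[130:200,240:360],(720,420),interpolation=2)[:,:,::-1])
cv2.imwrite("pics/padc.png",cv2.resize(p[235:335,180:300],(720,600),interpolation=2)[:,:,::-1])
H=P[215:315,310:450,2]; cv2.imwrite("pics/jackh.png",cv2.resize(np.clip(np.nan_to_num(H)*2200,0,255).astype(np.uint8),(560,400),interpolation=0))
E
```

```text
284478 -0.0002114906954397064 0.002515719803204277
213 268 [0.4566 0.1892 0.008 ] diam 0.06496441138659194 area-diam 0.06288789702614787
260 261 [0.4827 0.0894 0.008 ] diam 0.04562371806672809 area-diam 0.04459944092997614
239 303 [0.3874 0.125  0.008 ] diam 0.06410511983049569 area-diam 0.06390005695036223
```

```bash
cd pics; python3 -c "
import cv2,numpy as np
a=[cv2.imread(f) for f in ('jackc.png','jackh.png','tabc.png','padc.png')]
a=[cv2.resize(x,(400,300)) for x in a]
cv2.imwrite('m1.png',np.vstack([np.hstack(a[:2]),np.hstack(a[2:])]))"
```

```text
(no output)
```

View pics/m1.png

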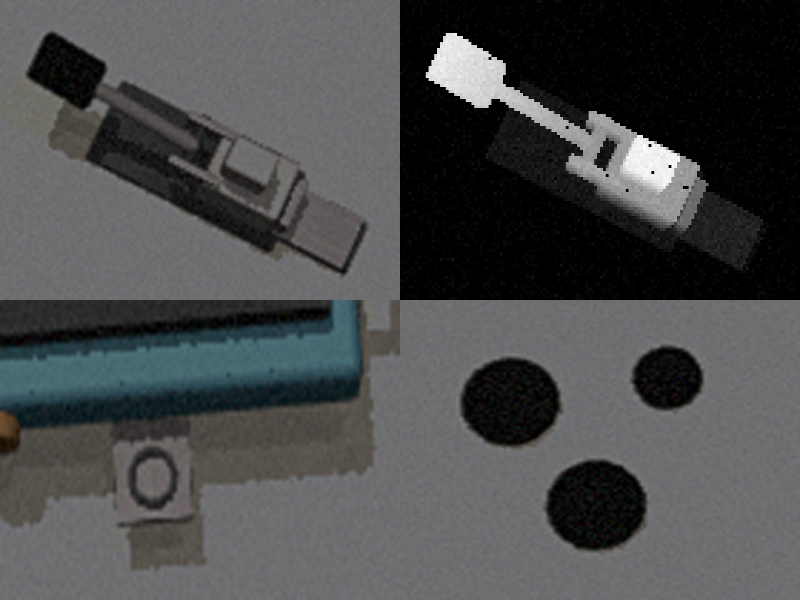

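Run:
```python
from h import *
z=np.load("top.npz"); p,P=z["p"],z["P"]; g=p.max(2).astype(float)
sub=np.zeros((480,640),bool); sub[215:315,310:450]=1
def comp(m,zz):
    m=(m&sub).astype(np.uint8); m=cv2.morphologyEx(m,cv2.MORPH_OPEN,np.ones((3,3)))
    m=cv2.morphologyEx(m,cv2.MORPH_CLOSE,np.ones((5,5)))
    n,l,s,c=cv2.connectedComponentsWithStats(m); k=1+np.argmax(s[1:,4])
    r=cv2.minAreaRect(cv2.findContours((l==k).astype(np.uint8),0,1)[0][0])
    w=[onplane("top",*q,zz) for q in (r[0],*cv2.boxPoints(r))]
    e=np.array(w); print(s[k][4],"centroid",onplane("top",*c[k],zz),"rect",e[0],"sides",np.linalg.norm(e[1]-e[2]),np.linalg.norm(e[2]-e[3]),"dirs",np.degrees(np.arctan2(*(e[2]-e[1])[[1,0]])),np.degrees(np.arctan2(*(e[3]-e[2])[[1,0]])))
    return l==k
Z=P[...,2]
print("lug");L=comp(Z>0.102,.110); 
vv,uu=np.mgrid[0:480,0:640]
lugm=(Z>0.1)&(uu>370)
print("lug2");comp(lugm,.110); print(np.nanmedian(Z[lugm&sub]))
print("paddle"); m=(g<40)&(Z>.08)&(uu<355);comp(m,.100);print(np.nanmedian(Z[m&sub]))
print("saddle"); m=(Z>0.008)&(Z<.025)&(uu>405)&(vv>270);comp(m,.015);print(np.nanmedian(Z[m&sub]))
print("whole mean y line: base");m=(Z>0.006);comp(m,.0)
# griddle
sub[:]=0; sub[150:200,265:310]=1
print("tab");m=(Z>.033)&(Z<.05)&(vv>160);comp(m,.042);print(np.nanmedian(Z[m&sub]))
# front face edge: blue pixels
hsv=cv2.cvtColor(p,cv2.COLOR_RGB2HSV); b=(hsv[...,0]>85)&(hsv[...,0]<110)&(hsv[...,1]>90)
cols=[];
for u in range(180,345):
    r=np.where(b[100:200,u])[0]
    if len(r): cols.append((u,100+r.max()))
cols=np.array(cols); 
W=np.array([onplane("top",u,v+.5,.09) for u,v in cols])
# top surface points of griddle -> minAreaRect
T=(Z>.085)&(vv<175)&(uu>165)&(uu<355)&b|((Z>.085)&(vv<165)&(uu>170)&(uu<350))
T=T.astype(np.uint8); T=cv2.morphologyEx(T,cv2.MORPH_OPEN,np.ones((15,15)))
ct=max(cv2.findContours(T,0,1)[0],key=cv2.contourArea)
pts=np.array([onplane("top",*q[0],.101)[:2] for q in ct],np.float32)
r=cv2.minAreaRect(pts);print("griddle",r)
print("front Zs",[np.round(P[v,286],3).tolist() for v in range(140,190,3)])
```

```text
lug
203 centroid [ 0.4719 -0.197   0.11  ] rect [ 0.472  -0.1974  0.11  ] sides 0.024639064633991865 0.03355457772540484 dirs -22.5451324669593 -112.35965396812003
lug2
203 centroid [ 0.4719 -0.197   0.11  ] rect [ 0.472  -0.1974  0.11  ] sides 0.024639064633991865 0.03355457772540484 dirs -22.5451324669593 -112.35965396812003
0.10938120959264142
paddle
397 centroid [ 0.5249 -0.0641  0.1   ] rect [ 0.5253 -0.0646  0.1   ] sides 0.03600465939276642 0.049248563086605454 dirs -23.505604879886 -114.91716662184629
0.10036709339739347
saddle
431 centroid [ 0.4455 -0.265   0.015 ] rect [ 0.4454 -0.2649  0.015 ] sides 0.041033348651539896 0.05000760226924726 dirs -23.110836060088552 -112.29953018020812
0.014401454929811486
whole mean y line: base
3056 centroid [ 0.4905 -0.1699  0.    ] rect [ 0.4902 -0.1648  0.    ] sides 0.07084778747344965 0.28093395294670753 dirs -21.614181170445253 -112.95676701452024
tab
475 centroid [0.6799 0.0519 0.042 ] rect [0.6804 0.0514 0.042 ] sides 0.0502107753519901 0.048908770870780424 dirs -81.24178656605932 -171.20098555755072
0.041755791592764435
griddle ((0.8359135985374451, 0.1336372047662735), (0.22336117923259735, 0.32682526111602783), 8.522066116333008)
front Zs [[0.736, 0.054, 0.081], [0.73, 0.053, 0.081], [0.722, 0.052, 0.083], [0.718, 0.052, 0.076], [0.709, 0.051, 0.08], [0.711, 0.052, 0.058], [0.709, 0.053, 0.047], [0.704, 0.053, 0.04], [0.694, 0.051, 0.048], [0.689, 0.051, 0.043], [0.682, 0.05, 0.045], [0.676, 0.05, 0.041], [0.668, 0.049, 0.044], [0.661, 0.048, 0.044], [0.67, 0.051, -0.004], [0.661, 0.05, 0.002], [0.656, 0.05, -0.003]]
```

Run:
```python
from h import *
z=np.load("top.npz"); p,P=z["p"],z["P"]; g=p.max(2).astype(float)
c=p[156:188,268:304]; cv2.imwrite("pics/ring.png",cv2.resize(c,(720,640),interpolation=0)[:600,:,::-1])
G=cv2.GaussianBlur(g,(0,0),.7)
m=np.zeros_like(g,np.uint8); m[162:181,277:297]=(G[162:181,277:297]<np.median(G[165:180,278:295])-15)
n,l,s,ce=cv2.connectedComponentsWithStats(m); k=1+np.argmax(s[1:,4]); print(s[1:],ce[1:])
for k in range(1,n):
    if s[k][4]>20:
        e=cv2.fitEllipse(np.argwhere(l==k)[:,::-1].astype(np.float32)); print(e, onplane("top",*e[0],.043))
for q in ((285.5,171),(286.2,171)): print(onplane("top",*q,.043))
# griddle cooking plate edges (black) near/far corners, yaw by line fit: bright/dark boundary rows
r=p[...,0].astype(int); 
pts=[]
for u in range(190,330,2):
    b=p[:,u,2].astype(int)
    v=np.argmax(np.abs(np.diff(cv2.GaussianBlur(b.astype(np.float32),(1,5),1).ravel()[120:152])))+120.5
    pts.append(onplane("top",u,v,.101))
pts=np.array(pts); f=np.polyfit(pts[:,1],pts[:,0],1); rs=pts[:,0]-np.polyval(f,pts[:,1]); k=abs(rs)<.003; f=np.polyfit(pts[k,1],pts[k,0],1); print("yaw",-np.degrees(np.arctan(f[0])),k.sum(),rs.std())
ps,ds=get_image("side"); Ps=cloud("side",ds); np.savez("side.npz",p=ps,P=Ps)
for q in ([.6825,.052,.042],[.472,-.197,.11],[.4442,-.2675,.015],[.4827,.0894,.008],[.525,-.0643,.1]):
    print(q,proj("side",q),proj("top",q))
    u,v=np.round(proj("side",q)).astype(int); cv2.circle(ps,(u,v),2,(255,0,0),-1)
cv2.imwrite("pics/side1.png",cv2.resize(ps[170:340,220:420],(700,595),interpolation=2)[:,:,::-1])
```

```text
[[277 162   7   1   7]
 [285 162   4   1   4]
 [278 164  16  15 100]
 [296 180   1   1   1]] [[280.   162.  ]
 [286.5  162.  ]
 [285.39 171.11]
 [296.   180.  ]]
((285.4767150878906, 171.0752716064453), (12.76978588104248, 13.376246452331543), 80.08226776123047) [0.6796 0.0511 0.043 ]
[0.6798 0.051  0.043 ]
[0.68   0.0495 0.043 ]
yaw 9.091539342319917 52 0.005434283338300193
[0.6825, 0.052, 0.042] [369.     226.6172] [285.2104 169.9655]
[0.472, -0.197, 0.11] [307.6903 256.1141] [397.509  268.5689]
[0.4442, -0.2675, 0.015] [300.2692 307.5765] [423.805  291.9429]
[0.4827, 0.0894, 0.008] [299.3184 235.8032] [259.8288 260.694 ]
[0.525, -0.0643, 0.1] [321.3833 231.7935] [333.0305 238.2232]
```

View pics/ring.png

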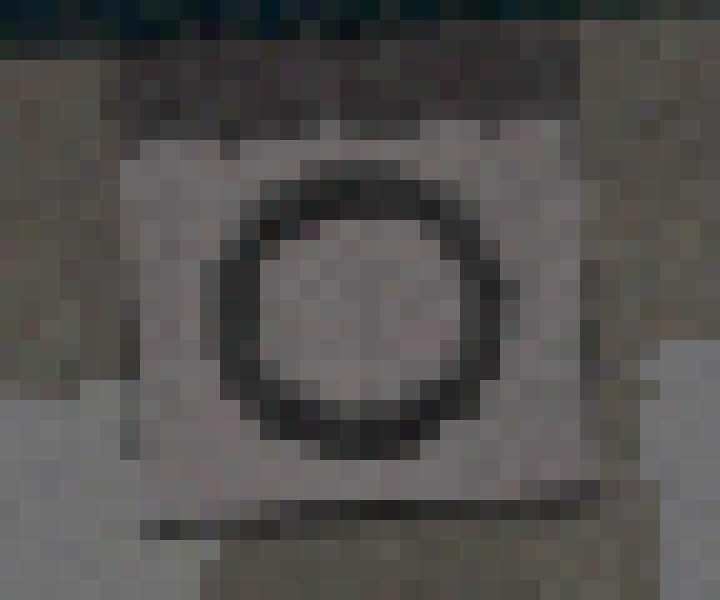

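View pics/side1.png

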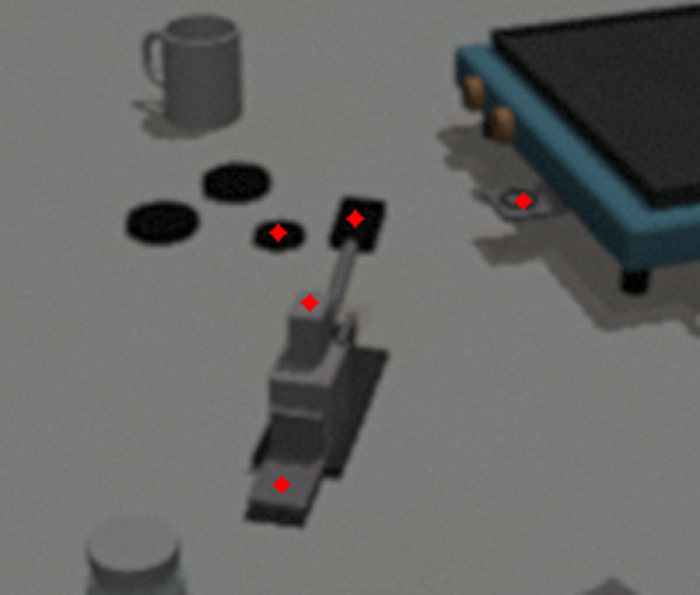

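>>> drive_tool --increments '[[[0,0,0,9.8,6],[0,0,0,9.8,6],[0,0,0,9.8,6],[0,0,0,9.8,6],[0,0,0,9.8,6],[0,0,0,9.8,6],[0,0,0,9.8,6],[0,0,0,9.8,6],[0,0,0,9.8,6],[0,0,0,9.8,6]]]' --force 20

```text
time_s: 2.45
tool_pos: [0.1306, 0.5342, 0.2387]
ee_rot: [0.829, 0.559, -0.0, 0.0]
ft_force: [0.1, -1.2, 0.2]
grip_width: 0.683
```

```bash
cat >> h.py <<'E'
import sys
def phi(s=None):
    s=s or state(); m=R.from_quat(s["ee_rot"]).as_matrix(); return np.degrees(np.arctan2(m[1,0],m[0,0])),m
def go(x,y,z,ph=None):
    s=state(); f,m=phi(s); d=m.T@(np.array([x,y,z])-s["tool_pos"])*100
    print("t",round(s["time_s"],2),"tcp",s["tool_pos"],"phi",round(f,2),"ft",s["ft_force"],"w",round(s["grip_width"],3))
    print("delta tool cm",d.round(2), "turn", None if ph is None else round(-((ph-f+180)%360-180),2))
E
python3 -c "
from h import *
go(.4827,.0894,.10,68.3)"
```

```text
t 2.45 tcp [0.1306 0.5342 0.2387] phi 67.94 ft [ 0.1122 -1.2491  0.2426] w 0.683
delta tool cm [-28.    49.34  13.88] turn -0.36
```

>>> drive_tool --increments '[[[-2.8,4.93,0,0,6],[-2.8,4.93,0,0,6],[-2.8,4.93,0,0,6],[-2.8,4.93,0,0,6],[-2.8,4.93,0,0,6],[-2.8,4.93,0,0,6],[-2.8,4.93,0,0,6],[-2.8,4.93,0,0,6],[-2.8,4.93,0,0,6],[-2.8,4.93,0,0,6]]]'

```text
time_s: 3.7
tool_pos: [0.4859, 0.0899, 0.2389]
ee_rot: [0.828, 0.561, 0.0, 0.0]
ft_force: [0.9, 0.4, -0.7]
grip_width: 0.686
```

>>> drive_tool --increments '[[[0,0,3,0,6],[0,0,3,0,6],[0,0,3,0,6],[0,0,0,0,6]]]'

```text
time_s: 4.2
tool_pos: [0.484, 0.0915, 0.1475]
ee_rot: [0.828, 0.561, -0.002, -0.001]
ft_force: [-0.2, -0.2, -0.7]
grip_width: 0.681
```

```bash
python3 -c "
from h import *
go(.4827,.0894,.002,68.3)
p,d=get_image('wrist'); cv2.imwrite('pics/w1.png',p[:,:,::-1]); print(get_calibration('wrist')); print(proj('wrist',[.4827,.0894,.008]))
g=p.max(2); m=(g<60).astype(np.uint8); n,l,s,c=cv2.connectedComponentsWithStats(m)
for k in range(1,n):
    if s[k][4]>800: print(s[k],c[k],onplane('wrist',*c[k],.008))
"
```

```text
t 4.2 tcp [0.484  0.0915 0.1475] phi 68.25 ft [-0.1514 -0.1597 -0.667 ] w 0.681
delta tool cm [-0.23  0.01 14.55] turn -0.05
{'fx': 416.02687111200856, 'fy': 416.02687111200856, 'cx': 324.7295977891536, 'cy': 240.80431972605265, 'origin': array([0.5121, 0.1607, 0.2948]), 'attitude': array([-0.1424,  0.0276, -0.1864,  0.9717])}
[323.6369 228.9408]
[ 184   50   97  102 7652] [232.5302 100.7615] [0.4595 0.192  0.008 ]
[ 139  185   90   87 6044] [183.6138 227.3886] [0.3904 0.1274 0.008 ]
[ 296  193   63   62 2978] [327.0191 223.5336] [0.4864 0.0922 0.008 ]
[    0   292   640   188 75047] [317.1846 398.5314] [ 0.425 -0.041  0.008]
```

View pics/w1.png

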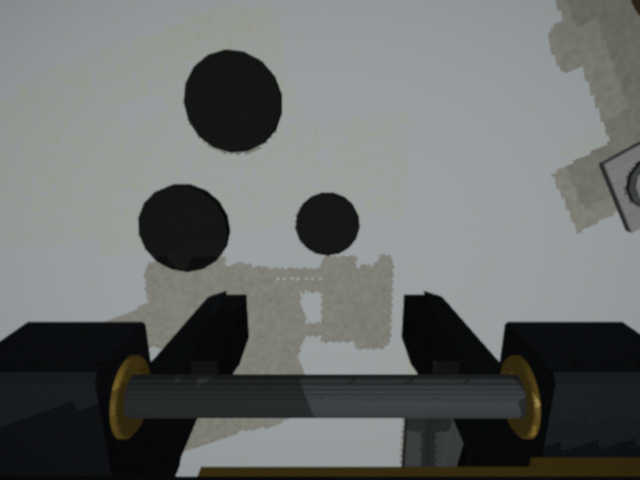

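```bash
python3 -c "
from h import *
p,d=get_image('side');g=p.max(2); m=(g<45).astype(np.uint8); n,l,s,c=cv2.connectedComponentsWithStats(m)
for k in range(1,n):
    if 60<s[k][4]<800 and 215<c[k][1]<245 and 240<c[k][0]<330: print(s[k],c[k],onplane('side',*c[k],.007))
s=state(); m=R.from_quat(s['ee_rot']).as_matrix(); print(m, proj('wrist',s['tool_pos']), proj('wrist',s['tool_pos']+m[:,1]*.03), proj('wrist',s['tool_pos']-m[:,1]*.03))
print(proj('top',s['tool_pos']),proj('side',s['tool_pos']))
p,d=get_image('top');cv2.imwrite('pics/t2.png',cv2.resize(p[180:330,180:380],(800,600),interpolation=2)[:,:,::-1])
"
```

```text
[278 217  19  11 167] [287.006  221.9401] [0.4552 0.1858 0.007 ]
[315 227  15  15 164] [321.8598 233.4695] [0.5508 0.0953 0.007 ]
[257 228  19  12 187] [265.8984 233.3262] [0.3862 0.1216 0.007 ]
[293 233  14   9  92] [299.413  237.0652] [0.4823 0.0835 0.007 ]
[[ 0.3703  0.9289  0.0012]
 [ 0.9289 -0.3703 -0.    ]
 [ 0.0004  0.0011 -1.    ]] [325.5686 316.4585] [403.073  316.4737] [248.0567 316.4433]
[251.8788 245.5471] [299.0636 191.2753]
```

>>> drive_tool --increments '[[[-0.1,0,4,0,6],[-0.1,0,4,0,6],[0,0,3.7,0,6],[0,0,0,0,6],[0,0,0,0,6]]]'

```text
time_s: 4.97
tool_pos: [0.4852, 0.0897, 0.0335]
ee_rot: [0.828, 0.561, 0.001, 0.001]
ft_force: [0.8, -0.5, 0.4]
grip_width: 0.679
```

```bash
python3 -c "
from h import *
go(.484,.0895,.002,68.3)
p,d=get_image('wrist'); cv2.imwrite('pics/w2.png',p[:,:,::-1])
s=state();print(proj('wrist',s['tool_pos']),proj('wrist',[.484,.0895,.008]))
g=p.max(2); print(g[200:420:10,325])
"
```

```text
t 4.97 tcp [0.4852 0.0897 0.0335] phi 68.27 ft [ 0.8198 -0.47    0.4127] w 0.679
delta tool cm [-0.07 -0.12  3.15] turn -0.03
[325.53   316.4981] [322.8158 291.4326]
[174 174 174 174  26  25  25  26  26  27  16  25  18  25 174 174 139 136
  53  59  72  73]
```

View pics/w2.png

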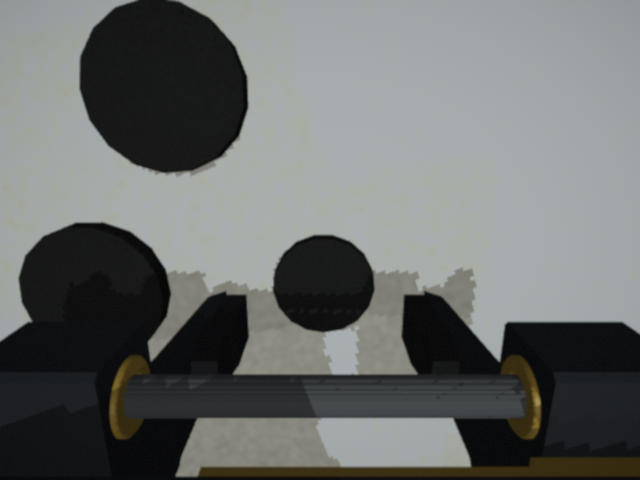

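```bash
python3 -c "
from h import *
q=onplane('wrist',324,283.5,.007); print(q); go(q[0],q[1],.002,68.3)
"
```

```text
[0.4858 0.0925 0.007 ]
t 5.03 tcp [0.4852 0.0897 0.0336] phi 68.27 ft [-0.0489  0.3361 -0.8279] w 0.678
delta tool cm [ 0.27 -0.06  3.16] turn -0.03
```

>>> drive_tool --increments '[[[0.27,-0.06,1.5,0,6],[0,0,1.5,0,6],[0,0,0,0,6],[0,0,0,0,4],[0,0,0,0,4],[0,0,0,0,4],[0,0,0,0,4]]]' --force 15

```text
time_s: 5.9
tool_pos: [0.4846, 0.0924, 0.0018]
ee_rot: [0.828, 0.561, 0.0, 0.0]
ft_force: [-0.9, -0.1, 0.2]
grip_width: 0.517
```

```bash
python3 -c "
from h import *
go(.484,.0895,.002,68.3)
p,d=get_image('wrist'); cv2.imwrite('pics/w3.png',p[:,:,::-1])
s=state();print(proj('wrist',s['tool_pos']))
"
```

```text
t 5.9 tcp [0.4846 0.0924 0.0018] phi 68.26 ft [-0.8947 -0.054   0.1618] w 0.517
delta tool cm [-0.29  0.06 -0.02] turn -0.04
[325.5527 316.4935]
```

View pics/w3.png

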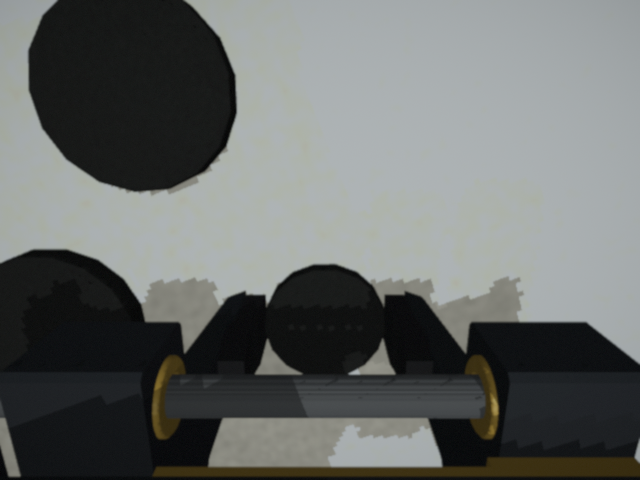

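```bash
python3 -c "
from h import *
s=state(); f,m=phi(s)
for z in (0,.008): print(z,[(m.T@(onplane('wrist',326,v,z)-s['tool_pos'])*1000).round(1) for v in (265,377)])
print([(m.T@(onplane('wrist',u,320,.008)-s['tool_pos'])*1000).round(1) for u in (266,386)])
print((m.T@(np.array([.4442,-.2675,0])-s['tool_pos'])*100).round(2))
"
```

```text
0 [array([20.5,  0.2,  1.8]), array([-28.4,   0.2,   1.8])]
0.008 [array([23.4,  0.1, -6.2]), array([-22.8,   0.2,  -6.2])]
[array([  1.7, -22.2,  -6.2]), array([ 1.7, 22.5, -6.2])]
[-34.93   9.58   0.18]
```

>>> drive_tool --increments '[[[0,0,-2,0,4],[0,0,-5,0,4],[0,0,-5,0,4],[0,0,-5,0,4]]]'

```text
time_s: 6.45
tool_pos: [0.4842, 0.0924, 0.1734]
ee_rot: [0.828, 0.561, -0.0, -0.0]
ft_force: [1.0, 0.3, -0.8]
grip_width: 0.514
```

>>> drive_tool --increments '[[[-4.1,0.96,0,0,4],[-4.1,0.96,0,0,4],[-4.1,0.96,0,0,4],[-4.1,0.96,0,0,4],[-4.1,0.96,0,0,4],[-4.1,0.96,0,0,4],[-4.1,0.96,0,0,4],[-4.1,0.96,0,0,4],[-4.1,0.96,0,0,4],[-4.1,0.96,0,0,4]]]'

```text
time_s: 7.7
tool_pos: [0.4214, -0.3253, 0.1717]
ee_rot: [0.828, 0.561, 0.0, -0.0]
ft_force: [0.6, 0.3, -0.4]
grip_width: 0.513
```

>>> drive_tool --increments '[[[0,0,0,0,4],[0,0,0,0,4],[0,0,0,0,4]]]'

```text
time_s: 8.07
tool_pos: [0.4221, -0.3228, 0.1719]
ee_rot: [0.827, 0.562, 0.0, -0.0]
ft_force: [-0.1, -0.4, -0.8]
grip_width: 0.514
```

```bash
python3 -c "
from h import *
go(.4442,-.2675,.02,68.3)
p,d=get_image('wrist'); cv2.imwrite('pics/w4.png',p[:,:,::-1]); np.savez('w4.npz',p=p,d=d,P=cloud('wrist',d))
for q in ([.4442,-.2675,.015],[.472,-.1972,.11]): print(proj('wrist',q))
"
```

```text
t 8.07 tcp [ 0.4221 -0.3228  0.1719] phi 68.33 ft [-0.1362 -0.4089 -0.8094] w 0.514
delta tool cm [ 5.95  0.01 15.19] turn 0.03
[325.2559 137.8427]
[325.4263 -29.5806]
```

View pics/w4.png

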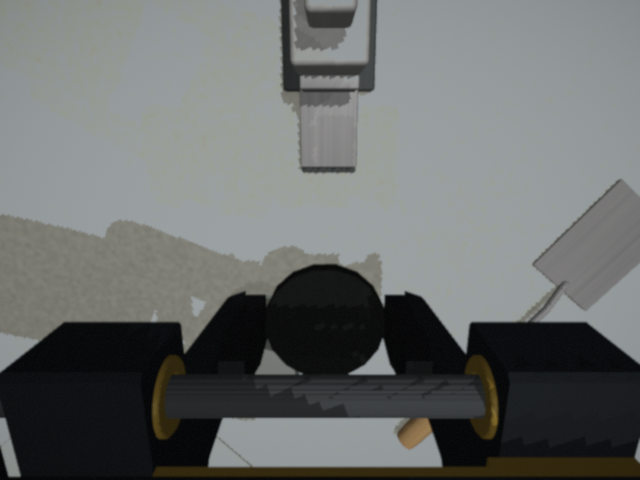

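Run:
```python
from h import *
z=np.load('w4.npz'); p=z['p'];P=z['P']
s=state(); f,m=phi(s)
g=p.mean(2)
for v in (95,105,120,135,150,160):
    r=np.diff(cv2.GaussianBlur(g[v:v+1].astype(np.float32),(7,1),1.2).ravel()); 
    a=285+np.argmin(r[285:318]); b=340+np.argmax(r[340:372]); 
    print(v,a,b,'int',g[v,294:304].round(),g[v,352:362].round())
print('col',g[60:180:2,328].round())
cv2.imwrite('pics/w4c.png',cv2.resize(p[60:180,260:400],(700,600),interpolation=0)[:,:,::-1])
for v in (85,90,165,168,172): print(v,(m.T@(onplane('wrist',328.5,v,.015)-s['tool_pos'])*1000).round(1), np.nanmedian(P[v-1:v+2,322:336],axis=(0,1)))
```

```text
95 298 349 int [111. 111. 110. 109. 106.  97.  87.  88.  91.  92.] [147. 145. 146. 147. 141. 131. 143. 152. 148. 141.]
105 292 341 int [119. 116. 115. 113. 111. 104.  94.  96. 105. 115.] [145. 144. 145. 145. 138. 132. 146. 155. 157. 157.]
120 298 357 int [156. 157. 157. 155. 144. 125. 113. 125. 132. 134.] [135. 135. 140. 142. 135. 135. 148. 154. 155. 155.]
135 297 357 int [157. 157. 156. 151. 133. 116. 107. 118. 129. 132.] [132. 132. 134. 133. 131. 146. 154. 156. 156. 156.]
150 297 357 int [157. 157. 156. 148. 132. 117. 103. 112. 125. 129.] [129. 132. 137. 134. 132. 146. 154. 156. 157. 156.]
160 298 356 int [157. 157. 157. 152. 136. 118. 106. 112. 123. 129.] [133. 137. 137. 131. 133. 147. 153. 155. 156. 156.]
col [144. 123.  88.  56.  52.  53.  53.  57. 120. 138. 141. 138. 135. 131.
  88.  45.  77.  91.  91.  91.  97. 100. 109. 138. 145. 147. 146. 144.
 140. 138. 138. 137. 138. 137. 138. 137. 136. 136. 135. 135. 134. 135.
 134. 134. 134. 132. 132. 133. 132. 131. 130. 130. 130. 101.  61.  65.
 114. 155. 156. 156.]
85 [ 94.7   2.3 156.9] [ 0.4581 -0.2378  0.0498]
90 [ 91.5   2.3 156.9] [ 0.4575 -0.2395  0.0319]
165 [ 40.6   2.4 156.9] [ 0.4393 -0.2861  0.0147]
168 [ 38.5   2.4 156.9] [ 0.4383 -0.289   0.0062]
172 [ 35.6   2.5 156.9] [ 0.4371 -0.2924  0.0007]
```

View pics/w4c.png

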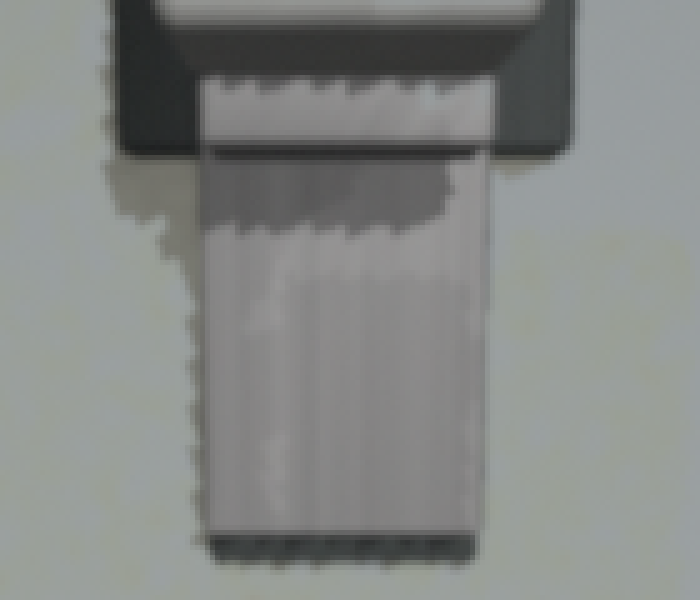

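>>> drive_tool --increments '[[[3.1,0.1,0,0,4],[3.05,0.12,0,0,4],[0,0,4,0,4],[0,0,4,0,4],[0,0,4,0,4],[0,0,1.5,0,4],[0,0,0,0,4],[0,0,0,0,4]]]'

```text
time_s: 9.12
tool_pos: [0.4473, -0.2681, 0.0381]
ee_rot: [0.828, 0.561, 0.0, 0.001]
ft_force: [-0.4, -1.0, -0.3]
grip_width: 0.51
```

```bash
python3 -c "
from h import *
# target from earlier state
m=np.array([[.3703,.9289],[.9289,-.3703]])
t=np.array([.4221,-.3228])+m@np.array([.0615,.0022]); print(t)
go(t[0],t[1],.0175,68.3)
p,d=get_image('wrist'); cv2.imwrite('pics/w5.png',p[:,:,::-1]); 
"
```

```text
[ 0.4469 -0.2665]
t 9.12 tcp [ 0.4473 -0.2681  0.0381] phi 68.28 ft [-0.4358 -1.0063 -0.3182] w 0.51
delta tool cm [ 0.13 -0.1   2.06] turn -0.02
```

View pics/w5.png

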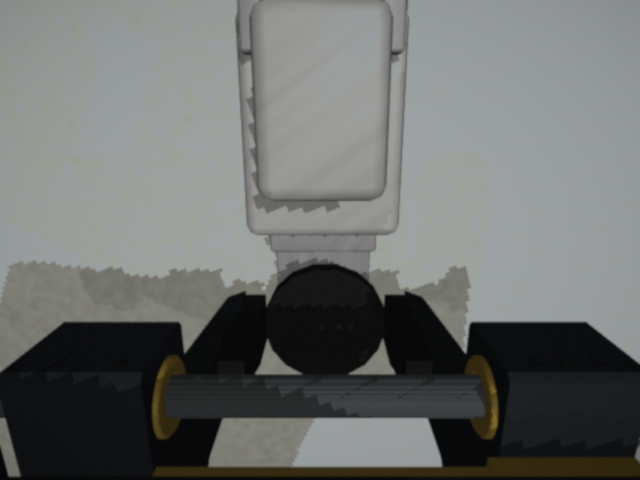

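>>> drive_tool --increments '[[[0.1,-0.1,0.5,0,4],[0,0,0.7,0,4],[0,0,0,0,4],[0,0,0,0,4]]]'

```text
time_s: 9.68
tool_pos: [0.4461, -0.2664, 0.0247]
ee_rot: [0.828, 0.561, -0.0, -0.0]
ft_force: [0.6, -0.0, 0.1]
grip_width: 0.515
```

```bash
python3 -c "
from h import *
go(.4469,-.2665,.0175,68.3)
p,d=get_image('wrist'); cv2.imwrite('pics/w6.png',p[:,:,::-1]); 
cv2.imwrite('pics/w6c.png',cv2.resize(p[190:390,220:430],(630,600),interpolation=2)[:,:,::-1]); 
go(.4469,-.2665,.0175,68.3)
"
```

```text
t 9.68 tcp [ 0.4461 -0.2664  0.0247] phi 68.26 ft [ 0.5752 -0.0405  0.1455] w 0.515
delta tool cm [0.02 0.07 0.72] turn -0.04
t 9.72 tcp [ 0.4462 -0.2664  0.0248] phi 68.26 ft [ 0.1818 -0.2901 -0.5618] w 0.512
delta tool cm [0.02 0.07 0.73] turn -0.04
```

View pics/w6c.png

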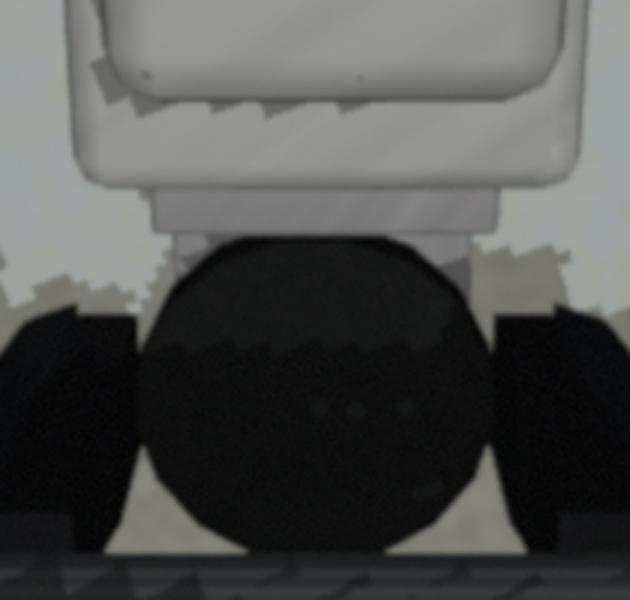

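>>> drive_tool --increments '[[[0.02,0.06,0.3,0,4],[0,0,0.35,0,4],[0,0,0,0,4],[0,0,0,0,4],[0,0,0,0,4]]]'

```text
time_s: 10.35
tool_pos: [0.4468, -0.2664, 0.0183]
ee_rot: [0.828, 0.561, 0.0, 0.0]
ft_force: [-0.6, 0.1, -0.4]
grip_width: 0.515
```

```bash
python3 -c "
from h import *
p,d=get_image('wrist'); cv2.imwrite('pics/w6c.png',cv2.resize(p[190:390,220:430],(630,600),interpolation=2)[:,:,::-1]); 
go(.4469,-.2665,.0175,68.3)
"
```

```text
t 10.4 tcp [ 0.4468 -0.2664  0.0183] phi 68.26 ft [ 0.1569 -0.2847 -0.6154] w 0.51
delta tool cm [-0.    0.01  0.08] turn -0.04
```

View pics/w6c.png

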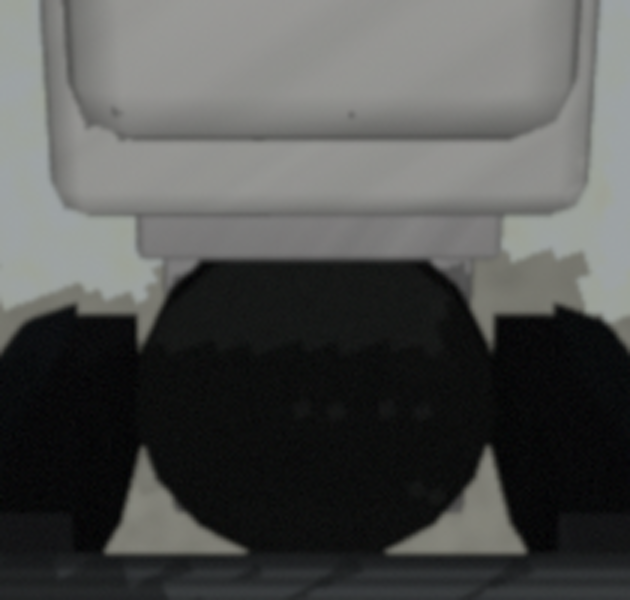

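>>> drive_tool --increments '[[[0,0,0.08,0,4],[0,0,0,0,4],[0,0,0,0,5.2],[0,0,0,0,6],[0,0,0,0,6],[0,0,0,0,6],[0,0,-3,0,6],[0,0,-5,0,6],[0,0,-5,0,6],[0,0,-3,0,6]]]'

```text
time_s: 11.65
tool_pos: [0.447, -0.2666, 0.1799]
ee_rot: [0.828, 0.561, 0.0, 0.001]
ft_force: [0.5, -0.5, -0.9]
grip_width: 0.683
```

>>> drive_tool --increments '[[[-3,0,0,0,6],[-3,0,0,0,6],[0,0,0,0,6],[0,0,0,0,6]]]'

```text
time_s: 12.15
tool_pos: [0.4246, -0.3215, 0.1773]
ee_rot: [0.828, 0.561, 0.0, -0.0]
ft_force: [0.3, 0.6, -0.2]
grip_width: 0.683
```

```bash
python3 -c "
from h import *
p,d=get_image('wrist'); cv2.imwrite('pics/w7c.png',cv2.resize(p[0:220,200:450],(682,600),interpolation=2)[:,:,::-1]); np.savez('w7.npz',p=p,d=d)
go(.4469,-.2665,.0175,68.3)
p,d=get_image('top'); cv2.imwrite('pics/t7c.png',cv2.resize(p[215:315,310:450],(700,500),interpolation=2)[:,:,::-1])
"
```

```text
t 12.2 tcp [ 0.4247 -0.3213  0.1774] phi 68.29 ft [-0.0431 -0.1044  0.1552] w 0.685
delta tool cm [ 5.91  0.04 15.99] turn -0.01
```

View pics/w7c.png

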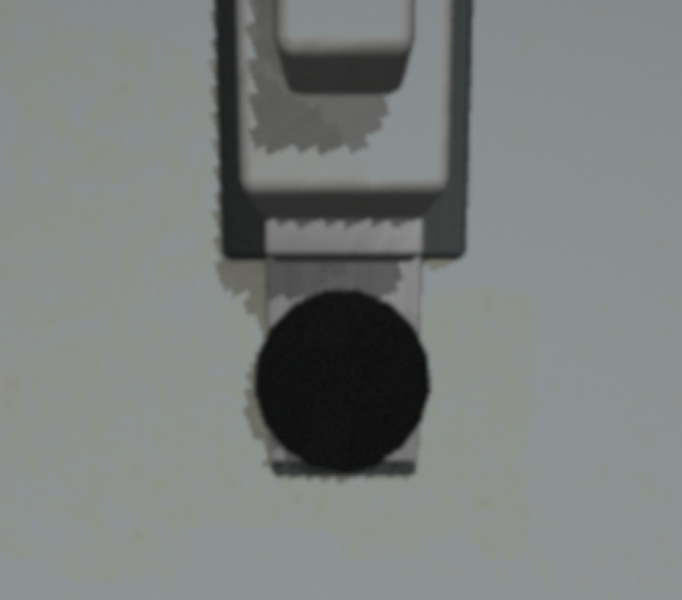

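Run:
```python
from h import *
p=np.load('w7.npz')['p'].astype(int); g=p.max(2)
m=(g<48).astype(np.uint8)[0:220,200:450]; n,l,s,c=cv2.connectedComponentsWithStats(m)
st=state(); f,M=phi(st)
for k in range(1,n):
    if s[k][4]>1500: 
        print(s[k],c[k]); cc=c[k]+[200,0]; print('pad tool', (M.T@(onplane('wrist',*cc,.0225)-st['tool_pos'])*1000).round(1))
# saddle front edge & foot
for v in (93.0,168.5): print(v,(M.T@(onplane('wrist',326,v,.015)-st['tool_pos'])*1000).round(1))
print(g[80:180:1,305]); print('rowedge',g[96,290:365],g[163,290:365])
```

```text
[  94  107   63   67 3272] [124.7934 139.7457]
pad tool [ 58.4  -0.3 154.9]
93.0 [ 89.9   0.6 162.4]
168.5 [ 37.5   0.6 162.4]
[ 76 105 122 127 127 125 123 122 120 119 117 110  91  62  44  52  70  78
  80  81  80  80  81  80  81  80  81  81  85  98 113 119 113  93  64  35
  22  18  20  18  19  18  19  18  19  18  19  18  18  18  18  19  19  19
  18  18  17  16  19  18  18  17  19  16  19  18  17  19  17  18  19  18
  18  17  18  16  18  15  18  19  16  17  18  19  33  58  75  81  76  61
  56  59  61  70 102 129 141 145 146 146]
rowedge [ 95  95  96  95  94  92  88  81  78  79  78  74  72  71  71  70  70  70
  70  71  72  74  74  74  73  72  71  71  70  69  69  70  71  71  71  72
  73  76  78  77  76  76  77  77  76  75  76  77  79  77  77  78  78  78
  78  84 104 114 115 115 118 126 129 119 105 107 112 114 114 115 115 115
 115 116 119] [146 146 146 146 146 143 134 115  98  94  87  83  76  57  34  19  19  17
  18  18  17  18  20  22  21  18  18  20  16  18  17  17  19  19  19  19
  17  19  16  17  17  19  17  18  16  17  16  18  18  20  18  20  18  16
  20  23  37  67  96 111 117 118 114 122 138 145 146 146 146 146 146 146
 146 146 146]
```

>>> drive_tool --increments '[[[4.5,0.05,0,0,6],[4.5,0,0,0,6],[4.46,0,0,0,6],[0,0,3,0,6],[0,0,3,0,6],[0,0,3,0,6],[0,0,0.8,0,6],[0,0,0,0,6],[0,0,0,0,6]]]'

```text
time_s: 13.38
tool_pos: [0.4754, -0.1975, 0.0805]
ee_rot: [0.828, 0.561, 0.0, 0.001]
ft_force: [-0.1, -0.4, 0.4]
grip_width: 0.68
```

```bash
python3 -c "
from h import *
p,d=get_image('wrist'); cv2.imwrite('pics/w8.png',p[:,:,::-1]); 
go(.475,-.1963,.077,68.3)
"
```

```text
t 13.43 tcp [ 0.4753 -0.1975  0.0805] phi 68.27 ft [ 0.2292 -0.1461 -0.0754] w 0.683
delta tool cm [ 0.1  -0.07  0.35] turn -0.03
```

View pics/w8.png

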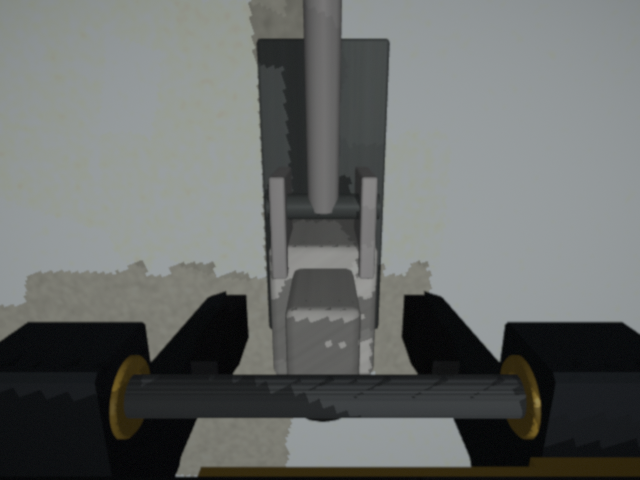

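>>> drive_tool --increments '[[[0.1,-0.07,0.4,0,6],[0,0,0,0,6],[0,0,0,0,3],[0,0,0,0,2],[0,0,0,0,2],[0,0,0,0,2],[0,0,0,0,2],[0,0,0,0,2]]]' --force 45

```text
time_s: 14.42
tool_pos: [0.4748, -0.1962, 0.0755]
ee_rot: [0.828, 0.561, 0.0, 0.0]
ft_force: [1.2, -0.0, -0.7]
grip_width: 0.268
```

>>> drive_tool --increments '[[[0,0,-0.5,0,2],[0,0,-1,0,2],[0,0,-2,0,2],[0,0,0,0,2],[0,0,0,0,2]]]'

```text
time_s: 15.05
tool_pos: [0.4742, -0.1958, 0.1099]
ee_rot: [0.828, 0.561, -0.0, -0.001]
ft_force: [-0.6, 0.7, -8.9]
grip_width: 0.263
```

```bash
python3 -c "
from h import *
p,d=get_image('wrist'); cv2.imwrite('pics/w9.png',p[:,:,::-1]); 
p,d=get_image('side'); cv2.imwrite('pics/s9.png',cv2.resize(p[170:340,220:420],(700,595),interpolation=2)[:,:,::-1])
p,d=get_image('top'); np.savez('t9.npz',p=p,d=d)
go(.6068,.0395,.077,188.8)
"; cd pics; python3 -c "
import cv2,numpy as np
a=cv2.resize(cv2.imread('w9.png'),(400,300));b=cv2.resize(cv2.imread('s9.png'),(400,340))[:300]
cv2.imwrite('m9.png',cv2.resize(np.hstack([a,b]),(800,300)))"
```

```text
t 15.2 tcp [ 0.4743 -0.1959  0.1098] phi 68.26 ft [-0.0255 -0.2698 -8.3945] w 0.269
delta tool cm [26.77  3.6   3.28] turn -120.54
```

View pics/m9.png

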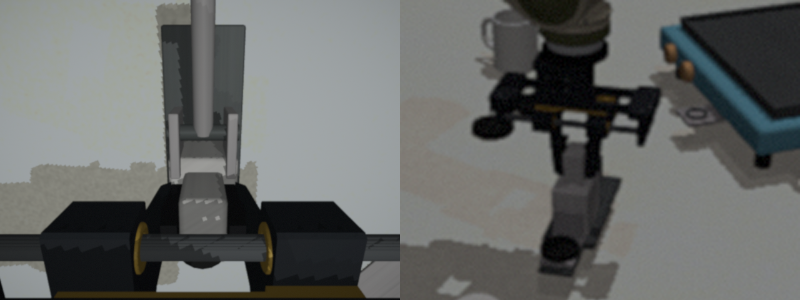

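>>> drive_tool --increments '[[[0,0,-3,0,2],[0,0,-3,0,2],[2,0.7,-3,0,2],[3.8,0.7,0,0,2],[3.8,0.7,0,0,2],[3.8,0.7,0,0,2],[3.8,0.7,0,0,2],[3.7,0.7,0,0,2],[2,0,0,0,2],[0,0,0,0,2]]]'

```text
time_s: 16.45
tool_pos: [0.5982, 0.0021, 0.1997]
ee_rot: [0.827, 0.562, -0.001, -0.001]
ft_force: [-0.7, 0.2, -8.8]
grip_width: 0.267
```

>>> drive_tool --increments '[[[0,0,0,0,2],[0,0,0,0,2]]]'

```text
time_s: 16.7
tool_pos: [0.5981, 0.0002, 0.2004]
ee_rot: [0.828, 0.561, -0.0, -0.0]
ft_force: [1.0, -0.3, -8.0]
grip_width: 0.266
```

```bash
python3 -c "
from h import *
p,d=get_image('wrist'); cv2.imwrite('pics/w10.png',p[:,:,::-1]); np.savez('w10.npz',p=p,d=d)
print(proj('wrist',[.68,.051,.043]),proj('wrist',[.683,.053,.043]))
go(.6068,.0395,.077,188.8)
"
```

```text
[407.2433 111.3616] [410.4298 106.8812]
t 16.75 tcp [0.5982 0.0003 0.2005] phi 68.2 ft [-0.0664 -0.3062 -8.668 ] w 0.268
delta tool cm [ 3.97 -0.65 12.35] turn -120.6
```

View pics/w10.png

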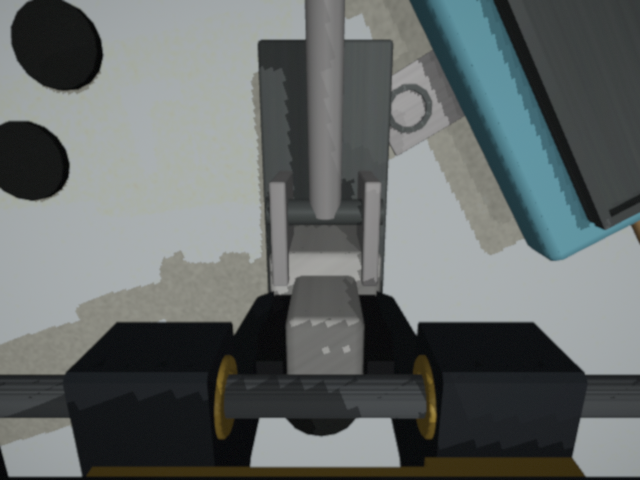

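Run:
```python
from h import *
z=np.load('w10.npz'); p=z['p']; g=p.max(2).astype(np.float32)
cv2.imwrite('pics/w10c.png',cv2.resize(p[60:170,380:480],(545,600),interpolation=0)[:,:,::-1])
bg=np.median(g[95:122,400:420]); print(bg)
m=np.zeros(g.shape,np.uint8); m[80:136,386:436]=(g[80:136,386:436]<bg-25)
n,l,s,c=cv2.connectedComponentsWithStats(m)
for k in range(1,n):
    if s[k][4]>60:
        e=cv2.fitEllipse(np.argwhere(l==k)[:,::-1].astype(np.float32)); print(s[k],e[0],e[1],onplane('wrist',*e[0],.043))
# depth-based: tab normal & griddle front edge yaw from blue mask outer edge (top outer edge ~z .09?)
hsv=cv2.cvtColor(p,cv2.COLOR_RGB2HSV); b=(hsv[...,0]>85)&(hsv[...,0]<110)&(hsv[...,1]>80)
b=cv2.morphologyEx(b.astype(np.uint8),cv2.MORPH_OPEN,np.ones((5,5)))
P=cloud('wrist',z['d'])
for name,side in (('outer',0),('inner',1)):
    W=[]
    for v in range(10,215,3):
        r=np.where(b[v])[0]
        if len(r)<10: continue
        u=r.min()-.5 if side==0 else r.max()+.5
        zz={0:.08,1:.101}[side]
        W.append(onplane('wrist',u,v,zz))
    W=np.array(W); d=W[:,:2]-np.median(W[:,:2],0)
    f=cv2.fitLine(W[:,:2].astype(np.float32)*1000,cv2.DIST_HUBER,0,.01,.001).ravel(); print(name,len(W),'edge dir',np.degrees(np.arctan2(f[1],f[0])),f[2:])
print(P[20:200:30,440:520:20,2])
```

```text
156.0
[ 386   80   47   56 1159] (405.9967346191406, 107.67586517333984) (44.87285232543945, 48.64504623413086) [0.68   0.0536 0.043 ]
outer 69 edge dir -80.63923 [704.7048  44.6726]
inner 69 edge dir -80.717 [738.4632  35.1805]
[[ 0.0795  0.0818  0.082   0.0821]
 [ 0.0621  0.0808  0.0816  0.0835]
 [ 0.042   0.0722  0.0817  0.081 ]
 [ 0.0436  0.0412  0.078   0.082 ]
 [ 0.0008 -0.0007  0.0564  0.0802]
 [ 0.0005  0.0007  0.0003  0.0669]]
```

View pics/w10c.png

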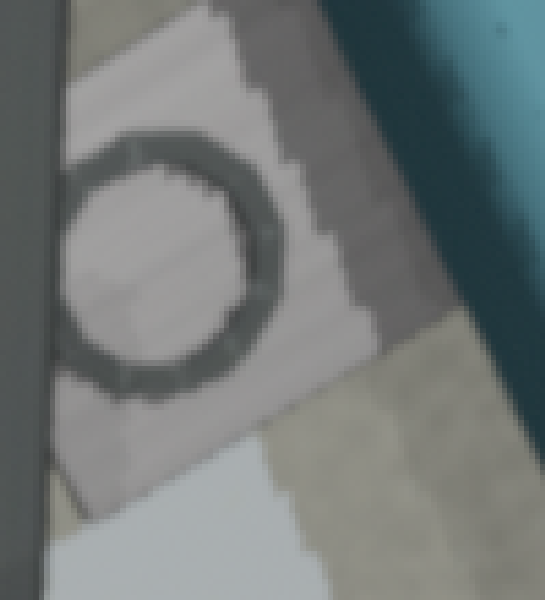

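Run:
```python
from h import *
from scipy.optimize import least_squares
z=np.load('w10.npz'); p=z['p']; g=cv2.GaussianBlur(p.max(2).astype(np.float32),(0,0),.8)
# rectify patch at 0.2mm/px on z=.043 around (.682,.052)
cx,cy=.682,.052; N=300; s=.0002
c=cal('wrist'); 
yy,xx=np.mgrid[0:N,0:N]; X=cx+(150-yy)*s; Y=cy+(150-xx)*s
q=(np.stack([X,Y,np.full_like(X,.043)],-1)-c[2])@c[1]
U=(c[0]['cx']+c[0]['fx']*q[...,0]/-q[...,2]).astype(np.float32);V=(c[0]['cy']-c[0]['fy']*q[...,1]/-q[...,2]).astype(np.float32)
im=cv2.remap(p,U,V,cv2.INTER_CUBIC); cv2.imwrite('pics/rect.png',cv2.resize(im,(600,600))[:,:,::-1])
gr=cv2.remap(g,U,V,cv2.INTER_LINEAR)
# top cam too
t=np.load('top.npz')['p']; c2=cal('top'); q=(np.stack([X,Y,np.full_like(X,.043)],-1)-c2[2])@c2[1]
U2=(c2[0]['cx']+c2[0]['fx']*q[...,0]/-q[...,2]).astype(np.float32);V2=(c2[0]['cy']-c2[0]['fy']*q[...,1]/-q[...,2]).astype(np.float32)
im2=cv2.remap(t,U2,V2,cv2.INTER_CUBIC)
cv2.imwrite('pics/rect.png',np.hstack([cv2.resize(im,(400,400)),np.clip(1.6*cv2.resize(im2,(400,400)).astype(int),0,255).astype(np.uint8)])[:,:,::-1])
```

```text
(no output)
```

View pics/rect.png

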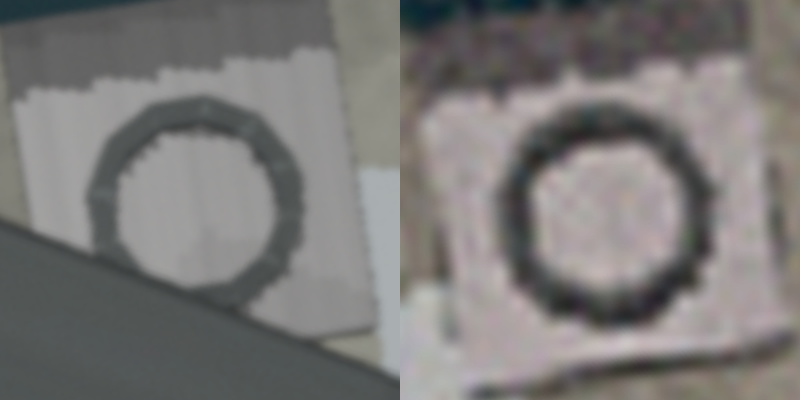

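>>> drive_tool --increments '[[[0,0,0,-2.7,2],[0,0,0,-5,2],[0,0,0,-7,2],[0,0,0,-7,2],[0,0,0,-7,2],[0,0,0,-7,2],[0,0,0,-7,2],[0,0,0,-7,2],[0,0,0,-7,2],[0,0,0,-7,2]]]'

```text
time_s: 18.0
tool_pos: [0.5983, 0.0005, 0.2006]
ee_rot: [0.406, 0.914, -0.0, 0.0]
ft_force: [0.0, 0.8, -8.5]
grip_width: 0.269
```

>>> drive_tool --increments '[[[0,0,0,-7,2],[0,0,0,-7,2],[0,0,0,-7,2],[0,0,0,-7,2],[0,0,0,-7,2],[0,0,0,-7,2],[0,0,0,-7,2],[0,0,0,-5,2],[0,0,0,-3,2],[0,0,0,0,2]]]'

```text
time_s: 19.25
tool_pos: [0.5983, 0.0006, 0.2006]
ee_rot: [-0.078, 0.997, 0.0, 0.0]
ft_force: [0.3, 0.4, -8.6]
grip_width: 0.272
```

```bash
python3 -c "
from h import *
go(.538,.03,.0805,188.9)
p,d=get_image('top'); cv2.imwrite('pics/t11.png',p[:,:,::-1])
"
```

```text
t 19.25 tcp [0.5983 0.0006 0.2006] phi -171.11 ft [ 0.2675  0.446  -8.5667] w 0.272
delta tool cm [ 5.51  3.83 12.01] turn -0.01
```

View pics/t11.png

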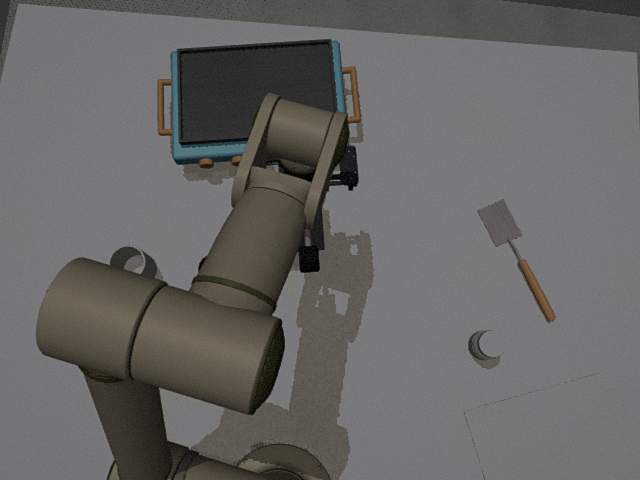

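>>> drive_tool --increments '[[[2,1.4,0,0,2],[2,1.4,0,0,2],[1.5,1.03,0,0,2],[0,0,2.5,0,2],[0,0,3,0,2],[0,0,3,0,2],[0,0,2,0,2],[0,0,1,0,2],[0,0,0,0,2],[0,0,0,0,2]]]'

```text
time_s: 20.55
tool_pos: [0.5387, 0.0302, 0.0864]
ee_rot: [-0.078, 0.997, -0.0, 0.001]
ft_force: [1.2, 0.3, -8.7]
grip_width: 0.265
```

```bash
python3 -c "
from h import *
go(.538,.03,.0805,188.9)
p,d=get_image('side'); cv2.imwrite('pics/s12.png',cv2.resize(p[130:310,230:430],(660,594),interpolation=2)[:,:,::-1])
p,d=get_image('wrist'); cv2.imwrite('pics/w12.png',p[:,:,::-1])
go(.538,.03,.0805,188.9)
"
```

```text
t 20.55 tcp [0.5387 0.0302 0.0864] phi -171.05 ft [ 1.2247  0.3446 -8.7152] w 0.265
delta tool cm [ 0.07 -0.01  0.59] turn 0.05
t 20.65 tcp [0.5385 0.0303 0.0863] phi -171.04 ft [-0.8868 -0.3905 -8.0599] w 0.267
delta tool cm [ 0.06 -0.02  0.58] turn 0.06
```

View pics/s12.png

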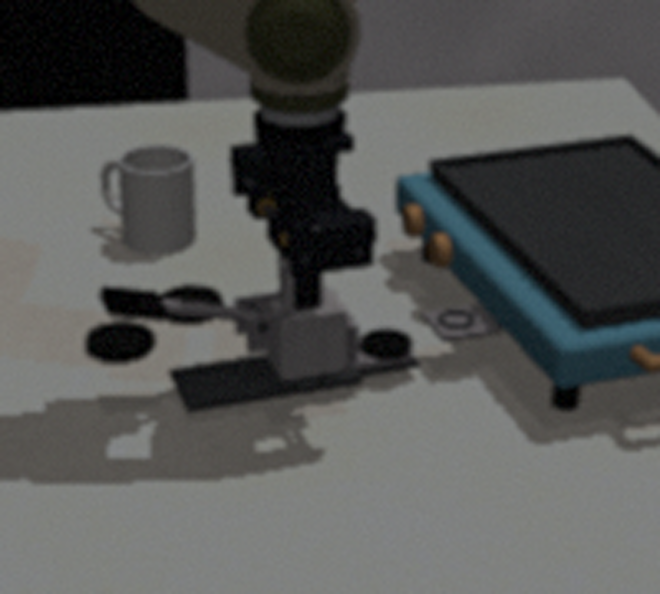

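View pics/w12.png

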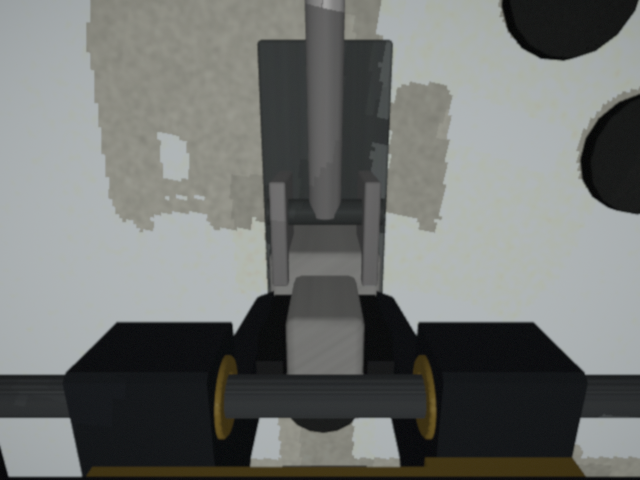

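>>> drive_tool --increments '[[[0,0,0.6,0,2],[0,0,0,0,2],[-1.5,0,0,0,2],[-1.5,0,0,0,2],[-1.5,0,0,0,2],[-1,0,0,0,2],[-0.5,0,0,0,2],[0,0,0,0,2],[0,0,0,0,2]]]'

```text
time_s: 21.78
tool_pos: [0.5969, 0.0396, 0.0794]
ee_rot: [-0.078, 0.997, 0.0, -0.0]
ft_force: [0.0, -0.3, -8.9]
grip_width: 0.269
```

```bash
python3 -c "
from h import *
go(.6073,.0408,.0805,188.9)
p,d=get_image('side'); cv2.imwrite('pics/s13.png',cv2.resize(p[190:270,300:410],(800,582),interpolation=2)[:,:,::-1])
go(.6073,.0408,.0805,188.9)
for dz,z in ((0,.036),(0,.042)): print(proj('side',[.682,.0525,z]))
"
```

```text
t 21.77 tcp [0.5969 0.0396 0.0794] phi -171.05 ft [ 0.0139 -0.3299 -8.8664] w 0.269
delta tool cm [-1.04 -0.05 -0.11] turn 0.05
t 21.82 tcp [0.597  0.0396 0.0794] phi -171.04 ft [-0.1196 -0.7493 -9.5641] w 0.267
delta tool cm [-1.04 -0.05 -0.11] turn 0.06
[368.6986 228.3766]
[368.7916 226.55  ]
```

View pics/s13.png

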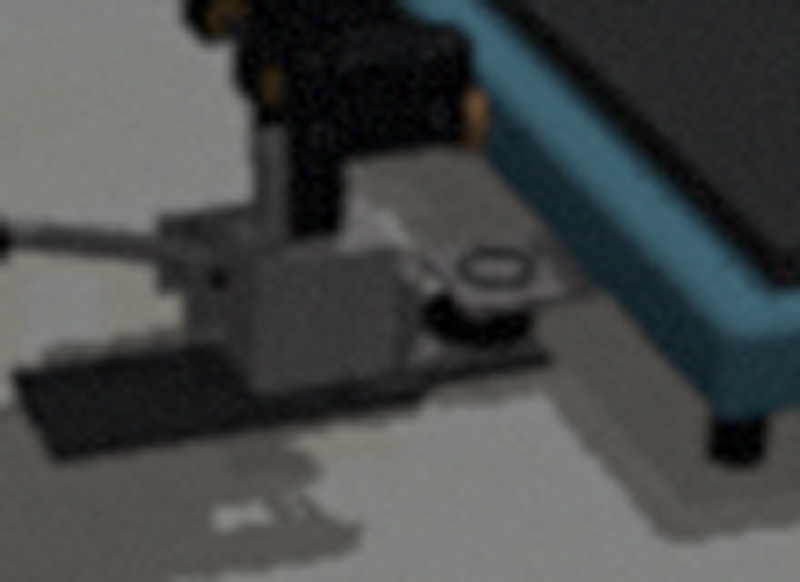

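>>> drive_tool --increments '[[[-0.6,-0.03,0,0,2],[-0.42,0,0,0,2],[0,0,0,0,2],[0,0,0,0,2],[0,0,0,0,2]]]'

```text
time_s: 22.45
tool_pos: [0.6074, 0.041, 0.0794]
ee_rot: [-0.078, 0.997, 0.0, -0.0]
ft_force: [0.6, 0.2, -8.3]
grip_width: 0.269
```

```bash
python3 -c "
from h import *
go(.6073,.0408,.0755,188.9)
p,d=get_image('side'); cv2.imwrite('pics/s14.png',cv2.resize(p[210:250,345:400],(800,582),interpolation=2)[:,:,::-1])
s=state(); go(.6073,.0408,.0755,188.9)
f,m=phi(s); c=s['tool_pos']-m[:,0]*.0764; zb=s['tool_pos'][2]-.0755
print('pad est',c, 'pad top px', proj('side',[c[0],c[1],zb+.023]),'saddle',zb)
for z in (.036,.043): print(proj('side',[.682,.0525,z]))
"
```

```text
t 22.45 tcp [0.6074 0.041  0.0794] phi -171.04 ft [ 0.6171  0.2276 -8.2713] w 0.269
delta tool cm [ 0.01 -0.02  0.39] turn 0.06
t 22.5 tcp [0.6074 0.041  0.0794] phi -171.04 ft [ 0.837   0.9379 -8.1233] w 0.268
delta tool cm [ 0.01 -0.01  0.39] turn 0.06
pad est [0.6829 0.0529 0.0794] pad top px [368.8153 231.0462] saddle 0.003925541286248377
[368.6986 228.3766]
[368.8072 226.2449]
```

View pics/s14.png

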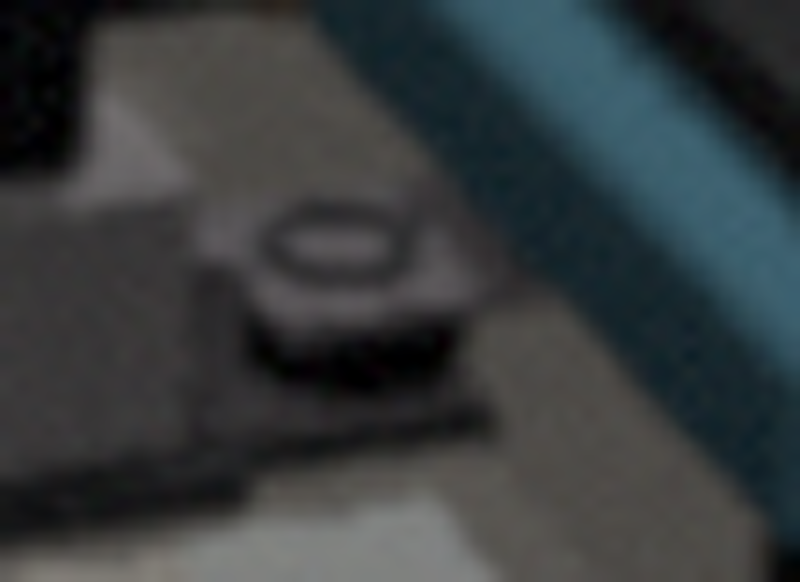

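Run:
```python
from h import *
a=np.mean([get_image('side')[0].astype(np.float32) for _ in range(8)],0)
np.save('sideavg.npy',a)
c=np.clip(a[205:255,335:405]*1.5,0,255).astype(np.uint8)
cv2.imwrite('pics/s15.png',cv2.resize(c,(770,550),interpolation=cv2.INTER_CUBIC)[:,:,::-1])
print(proj('side',[.6141,.0422,.030]))
s=state(); print(s['tool_pos'])
```

```text
[346.3925 233.5679]
[0.6075 0.041  0.0794]
```

View pics/s15.png

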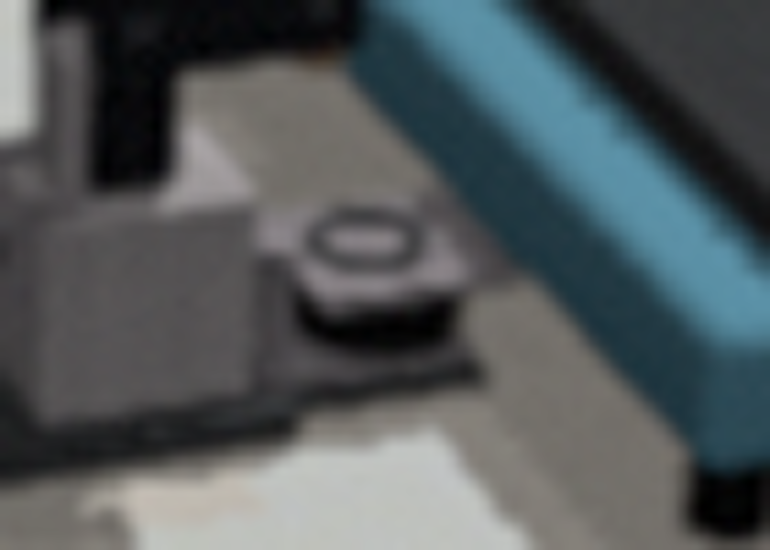

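```bash
cat > ov.py <<'E'
from h import *
def overlay(a,L,yaw,tcp,phi_,zb,fn,box=(205,255,335,405),sc=11):
    v0,v1,u0,u1=box
    im=cv2.resize(np.clip(a[v0:v1,u0:u1]*1.6,0,255).astype(np.uint8),None,fx=sc,fy=sc,interpolation=cv2.INTER_CUBIC)
    cy,sy=np.cos(np.radians(yaw)),np.sin(np.radians(yaw))
    G=lambda x,y,z:(L[0]+cy*x-sy*y,L[1]+sy*x+cy*y,z)
    cj,sj=np.cos(np.radians(phi_-180)),np.sin(np.radians(phi_-180))
    J=lambda x,y,z:(tcp[0]+cj*(x-5)/1000-sj*y/1000,tcp[1]+sj*(x-5)/1000+cj*y/1000,zb+z/1000)
    def poly(pts,col,close=True):
        q=np.array([((proj('side',p)-[u0,v0]+.5)*sc) for p in pts]); cv2.polylines(im,[np.round(q*8).astype(np.int32)],close,col,1,cv2.LINE_AA,3)
    t=np.linspace(0,2*np.pi,40)
    poly([G(.0145*np.cos(k),.0145*np.sin(k),.043) for k in t],(255,0,0))
    poly([G(-.022,.025,.042),G(-.022,-.025,.042),G(.03,-.025,.042),G(.03,.025,.042)],(255,0,0))
    for z in (15,23): poly([J(81+23*np.cos(k),23*np.sin(k),z) for k in t],(0,255,0))
    poly([J(51,-20,15),J(102,-20,15),J(102,20,15),J(51,20,15)],(255,255,0))
    poly([J(50,-32,0),J(50,-20,0),J(107,-20,0),J(107,20,0)],(0,255,255),False)
    poly([J(-20,-22,70),J(40,-22,70),J(40,22,70),J(-20,22,70)],(255,0,255))
    cv2.imwrite(fn,im[:,:,::-1])
E
python3 - <<'E'
from ov import *
a=np.load('sideavg.npy'); s=state()
overlay(a,(.682,.0525),8.9,s['tool_pos'],188.95,s['tool_pos'][2]-.0755,'pics/ov1.png')
E
```

```text
(no output)
```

View pics/ov1.png

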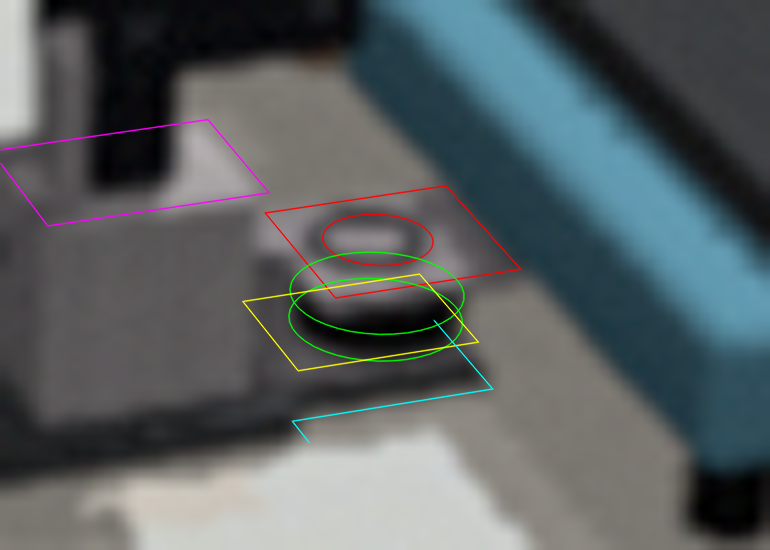

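>>> drive_tool --increments '[[[1.5,0,0,0,2],[2,0,0,0,2],[2,0,0,0,2],[0.5,0,0,0,2],[0,0,0,0,2],[0,0,0,0,2]]]'

```text
time_s: 23.65
tool_pos: [0.5491, 0.0316, 0.0796]
ee_rot: [-0.078, 0.997, -0.0, 0.001]
ft_force: [-0.4, 0.0, -8.5]
grip_width: 0.267
```

Run:
```python
from ov import *
a=np.mean([get_image('side')[0].astype(np.float32) for _ in range(6)],0); np.save('sideavg2.npy',a)
s=state(); print(s['tool_pos'],s['time_s'],phi(s)[0])
overlay(a,(.682,.0525),8.9,s['tool_pos'],188.95,s['tool_pos'][2]-.0755,'pics/ov2.png',box=(205,260,310,385),sc=10)
```

```text
[0.5484 0.0316 0.0794] 23.95 -171.0348386502783
```

View pics/ov2.png

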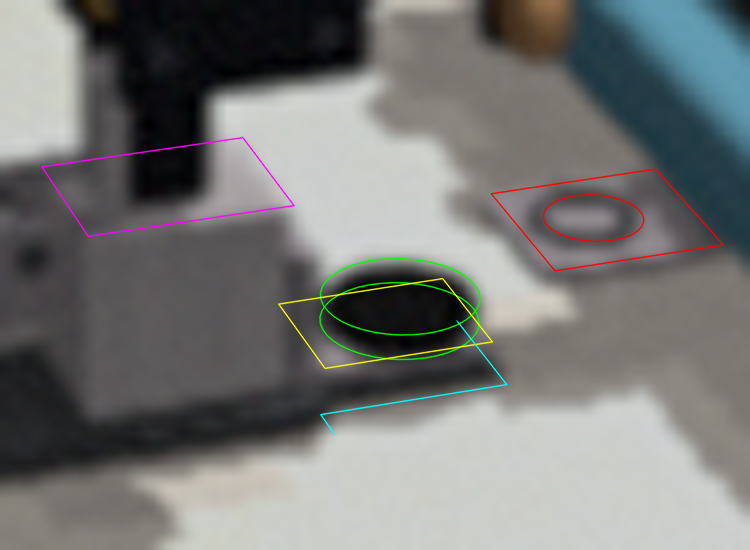

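```bash
python3 - <<'E'
from h import *
print(proj('side',[.4846,.0924,.006]), 'meas 299.4 237.1')
print(proj('top',[.4846,.0924,.008]), 'meas')
t=np.load('top.npz')['p'].max(2); m=(t[239:284,238:283]<60).astype(np.uint8); n,l,s,c=cv2.connectedComponentsWithStats(m); print(c[l[22,22]]+[238,239])
sd=np.load('side.npz')['p']
# ring centroid in initial side image & averaged ones: dark ring weighted within window
for f in ('side.npz','sideavg.npy','sideavg2.npy'):
    a=sd.astype(np.float32) if f=='side.npz' else np.load(f)
    g=cv2.GaussianBlur(a.max(2).astype(np.float32),(0,0),.6)[218:236,355:382]
    k=cv2.resize(g,None,fx=20,fy=20,interpolation=cv2.INTER_CUBIC)
    cv2.imwrite('pics/r_%s.png'%f[:8],np.clip(k*1.6,0,255)); 
# pad in avg2
a=np.load('sideavg2.npy').max(2); m=(a[225:250,335:365]<32).astype(np.uint8); n,l,s,c=cv2.connectedComponentsWithStats(m)
for k in range(1,n):
  if s[k][4]>20: print(s[k],c[k]+[335,225])
st=state()['tool_pos']; cj,sj=np.cos(np.radians(8.95)),np.sin(np.radians(8.95))
for o in (75,76,77): print(o,proj('side',[st[0]+cj*o/1000,st[1]+sj*o/1000,st[2]-.0755+.019]))
E
cd pics; python3 -c "
import cv2,numpy as np
a=[cv2.imread(f)  for f in ('r_side.npz.png','r_sideavg.png','r_sideavg2.png') if cv2.imread(f) is not None]; print(len(a)); cv2.imwrite('rr.png',cv2.resize(np.vstack(a),None,fx=.7,fy=.55))"; ls
```

```text
[299.8566 235.865 ] meas 299.4 237.1
[258.5511 259.7206] meas
[259.8094 260.6891]
[  7   7  15   9 102] [349.3235 236.0098]
[ 0 16 24  8 39] [345.4615 244.2051]
75 [349.1054 235.3447]
76 [349.4303 235.294 ]
77 [349.7551 235.2433]
2
jackc.png
jackh.png
m1.png
m9.png
ov1.png
ov2.png
padc.png
r_side.npz.png
r_sideavg..png
r_sideavg2.png
rect.png
ring.png
rr.png
s12.png
s13.png
s14.png
s15.png
s9.png
side0.png
side1.png
t11.png
t2.png
t7c.png
tabc.png
top0.png
w1.png
w10.png
w10c.png
w12.png
w2.png
w3.png
w4.png
w4c.png
w5.png
w6.png
w6c.png
w7c.png
w8.png
w9.png[ WARN:0@0.091] global loadsave.cpp:1063 imwrite_ Unsupported depth image for selected encoder is fallbacked to CV_8U.
[ WARN:0@0.030] global loadsave.cpp:275 findDecoder imread_('r_sideavg.png'): can't open/read file: check file path/integrity
```

View pics/r_sideavg2.png

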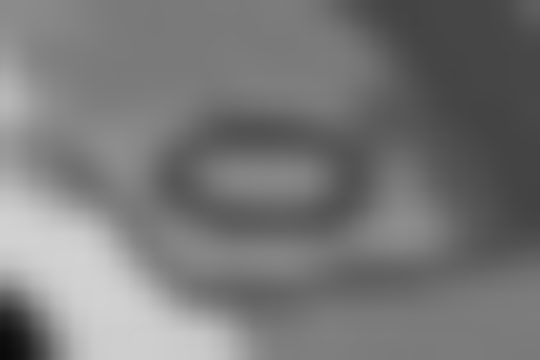

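>>> drive_tool --increments '[[[-1.5,0,0,0,2],[-1.5,0,0,0,2],[-1.5,0,0,0,2],[-1,0,0,0,2],[-0.4,0,0,0,2],[0,0,0,0,2],[0,0,0,0,2],[0,0,0,0,2]]]'

```text
time_s: 24.95
tool_pos: [0.6063, 0.0408, 0.0795]
ee_rot: [-0.078, 0.997, 0.0, -0.0]
ft_force: [0.1, -0.7, -8.3]
grip_width: 0.268
```

```bash
python3 -c "
from h import *
go(.6066,.041,.0755,188.95)"
```

```text
t 24.95 tcp [0.6063 0.0408 0.0795] phi -171.04 ft [ 0.0668 -0.7442 -8.2528] w 0.268
delta tool cm [-0.04  0.02  0.4 ] turn 0.01
```

Lower to the table and release.

>>> drive_tool --increments '[[[0,0,0.2,0,2],[0,0,0.18,0,2],[0,0,0.05,0,2],[0,0,0,0,2],[0,0,0,0,2]]]'

```text
time_s: 25.58
tool_pos: [0.6065, 0.0408, 0.0755]
ee_rot: [-0.078, 0.997, -0.0, 0.0]
ft_force: [-2.6, -0.1, -1.0]
grip_width: 0.268
```

```bash
python3 -c "
from h import *
go(.6066,.041,.0755,188.95)"
```

```text
t 25.57 tcp [0.6065 0.0408 0.0755] phi -171.04 ft [-2.5797 -0.1169 -1.0082] w 0.268
delta tool cm [-0.01  0.01 -0.  ] turn 0.01
```

>>> drive_tool --increments '[[[0,0,0,0,3],[0,0,0,0,4.5],[0,0,0,0,5],[0,0,0,0,5],[0,0,-2,0,5],[0,0,-3,0,5],[0,0,-4,0,5],[0,0,-1,0,5],[0,0,0,0,5]]]'

```text
time_s: 26.7
tool_pos: [0.6064, 0.0408, 0.1748]
ee_rot: [-0.078, 0.997, -0.0, 0.0]
ft_force: [-0.1, 0.4, -0.5]
grip_width: 0.562
```

```bash
python3 -c "
from ov import *
a=np.mean([get_image('side')[0].astype(np.float32) for _ in range(4)],0); np.save('sideavg3.npy',a)
overlay(a,(.6814,.0528),8.95,(.6065,.0408),188.96,0,'pics/ov3.png',box=(205,260,310,385),sc=10)
p,d=get_image('wrist'); cv2.imwrite('pics/w16.png',p[:,:,::-1]); np.savez('w16.npz',p=p,d=d)
go(.466,.0193,.12,188.95)
"
```

```text
t 26.95 tcp [0.6062 0.0408 0.1739] phi -171.04 ft [-0.215  -0.3868  0.1554] w 0.569
delta tool cm [14.17  0.05  5.42] turn 0.01
```

View pics/ov3.png

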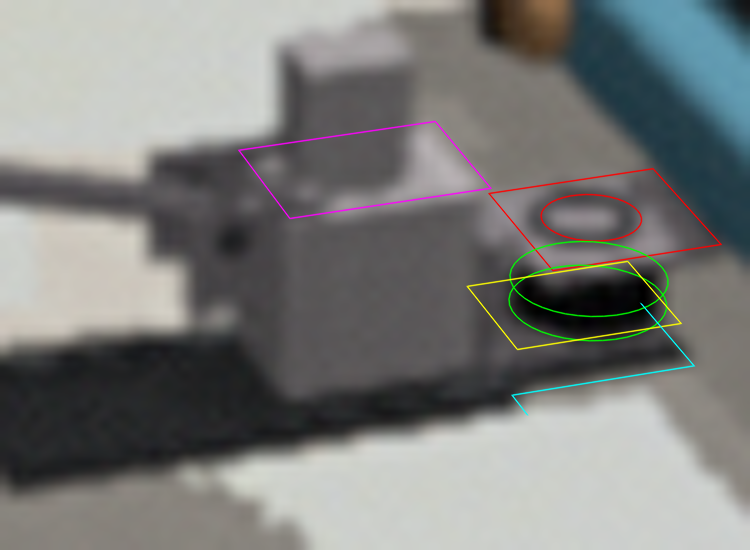

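View pics/w16.png

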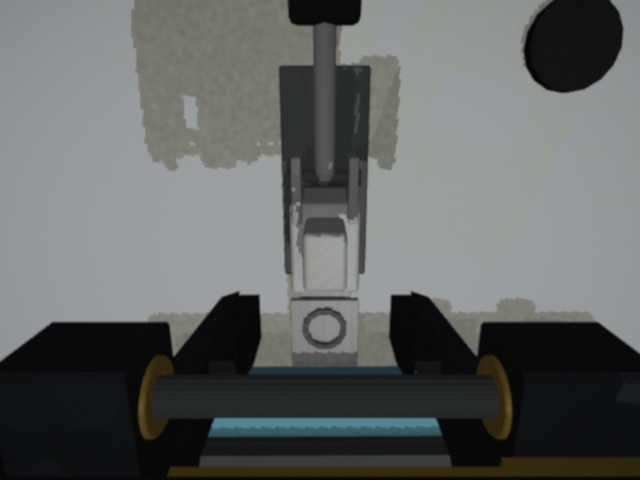

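Run:
```python
from h import *
s=state(); f,m=phi(s); T=s['tool_pos']
for n,u,v,z in (('ring',324.5,328,.043),('tabfront',324.5,297.5,.042)):
    print(n,(-(m.T@(onplane('wrist',u,v,z)-T)*1000)).round(1), onplane('wrist',u,v,z))
J=np.array([.6065,.0408,0])
for n,x,z in (('lugfronttop',22,.11),('lugreartop',-12,.11),('blockfront',40,.07),('platefront',51,.05),('platerear',43,.05),('baserear',-105,.008),('paddlefront',-112,.1)):
    print(n, proj('wrist',J+[-m[0,0]*(x-5)/1000,-m[1,0]*(x-5)/1000,z]).round(1))
p=np.load('w16.npz')['p']; cv2.imwrite('pics/w16c.png',cv2.resize(p[200:375,270:380],(377,600),interpolation=2)[:,:,::-1])
```

```text
ring [  76.1   -0.3 -130.7] [0.681 0.053 0.043]
tabfront [  52.    -0.3 -131.8] [0.6572 0.0492 0.042 ]
lugfronttop [323.8 291.4]
lugreartop [323.8 231.4]
blockfront [323.9 292.3]
platefront [323.9 295.2]
platerear [323.9 284.7]
baserear [324.   63.4]
paddlefront [323.8  23.8]
```

View pics/w16c.png

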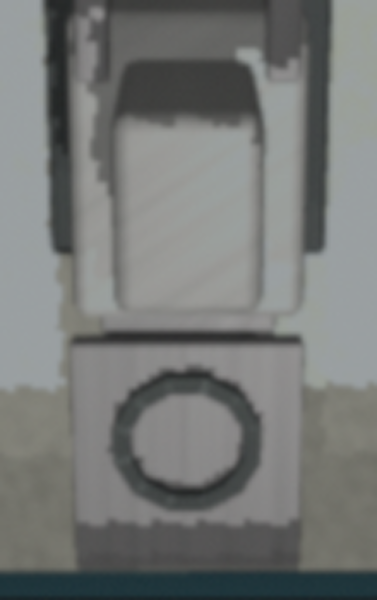

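>>> drive_tool --increments '[[[4.5,0,0,0,0],[5,0,0,0,0],[4.7,0.05,0,0,0],[0,0,2,0,0],[0,0,2.4,0,0],[0,0,1,0,0],[0,0,0,0,0],[0,0,0,0,0]]]' --force 20

```text
time_s: 27.95
tool_pos: [0.4666, 0.0192, 0.1217]
ee_rot: [-0.078, 0.997, -0.0, 0.0]
ft_force: [0.2, -0.1, -0.2]
grip_width: 0.007
```

```bash
python3 -c "
from h import *
go(.4662,.0186,.10,188.95)
a=np.mean([get_image('side')[0].astype(np.float32) for _ in range(4)],0); np.save('pre.npy',a)
cv2.imwrite('pics/s17.png',cv2.resize(a[150:270,260:400],(700,600),interpolation=2)[:,:,::-1])
go(.4662,.0186,.10,188.95)
"
```

```text
t 27.95 tcp [0.4666 0.0192 0.1217] phi -171.03 ft [ 0.1977 -0.086  -0.1711] w 0.007
delta tool cm [ 0.05 -0.05  2.17] turn 0.02
t 28.15 tcp [0.4664 0.0192 0.1216] phi -171.03 ft [0.2947 0.3428 0.581 ] w 0.004
delta tool cm [ 0.03 -0.05  2.16] turn 0.02[ WARN:0@10.538] global loadsave.cpp:1063 imwrite_ Unsupported depth image for selected encoder is fallbacked to CV_8U.
```

View pics/s17.png

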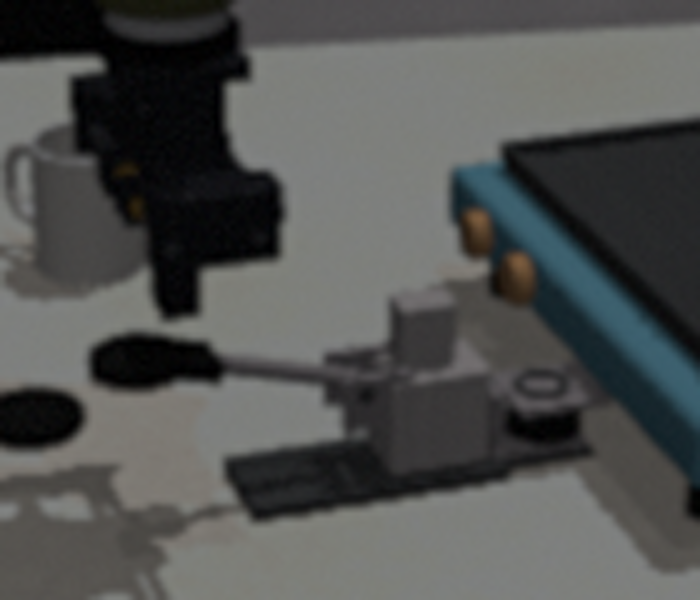

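>>> drive_tool --increments '[[[0,-0.05,1.5,0,0],[0,0,0.6,0,0],[0.05,0,0.6,0,0],[0.05,0,0.6,0,0],[0.05,0,0.6,0,0],[0.05,0,0.6,0,0],[0.05,0,0.6,0,0],[0.05,0,0.6,0,0],[0.05,0,0.5,0,0],[0,0,0,0,0]]]'

```text
time_s: 29.4
tool_pos: [0.4636, 0.0182, 0.0595]
ee_rot: [-0.078, 0.997, -0.0, 0.001]
ft_force: [-2.6, 1.0, 13.0]
grip_width: 0.005
```

```bash
python3 -c "
from h import *
go(.4662,.0186,.0485,188.95)"
```

```text
t 29.4 tcp [0.4636 0.0182 0.0595] phi -171.05 ft [-2.5972  1.0269 12.9579] w 0.005
delta tool cm [-0.26 -0.    1.1 ] turn 0.0
```

>>> drive_tool --increments '[[[0.05,0,0.4,0,0],[0.05,0,0.4,0,0],[0,0,0.2,0,0],[0,0,0,0,0],[0,0,0,0,0]]]'

```text
time_s: 30.02
tool_pos: [0.4644, 0.0182, 0.0503]
ee_rot: [-0.078, 0.997, -0.0, 0.004]
ft_force: [2.9, 5.2, 14.4]
grip_width: 0.01
```

```bash
python3 -c "
from h import *
go(.4662,.0186,.0485,188.95)"
```

```text
t 30.02 tcp [0.4644 0.0182 0.0503] phi -171.07 ft [ 2.8565  5.1857 14.3946] w 0.01
delta tool cm [-0.19  0.01  0.19] turn -0.02
```

```bash
python3 -c "
from h import *
a=get_image('side')[0]
cv2.imwrite('pics/s18.png',cv2.resize(a[150:270,260:400],(700,600),interpolation=2)[:,:,::-1])
p=get_image('wrist')[0]; cv2.imwrite('pics/w18.png',p[:,:,::-1])
go(.4662,.0186,.0485,188.95); print(state()['wrist_torque'],state()['joint_efforts'])
"
```

```text
t 30.12 tcp [0.4644 0.0182 0.0503] phi -171.07 ft [ 3.3075  5.2622 13.1648] w 0.004
delta tool cm [-0.19  0.01  0.19] turn -0.02
[ 0.8883 -0.6747  0.0463] [ -2.3096 -33.1228  -9.2451  -1.0945   0.6635   0.0377]
```

View pics/s18.png

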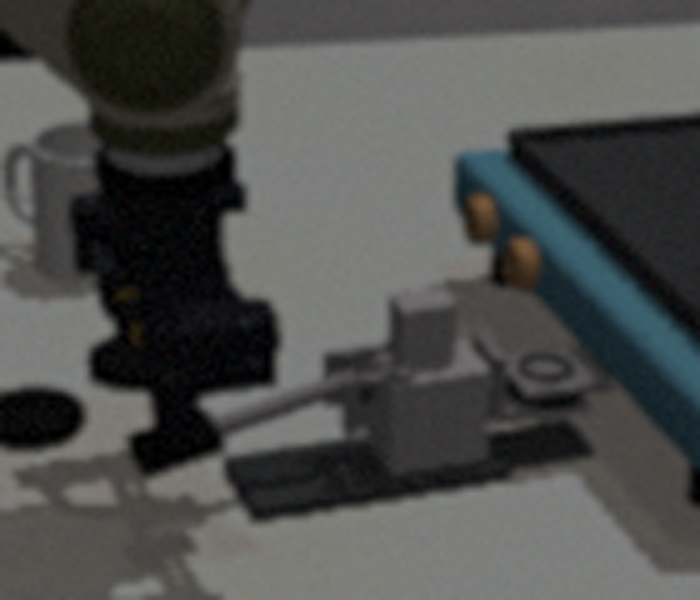

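View pics/w18.png

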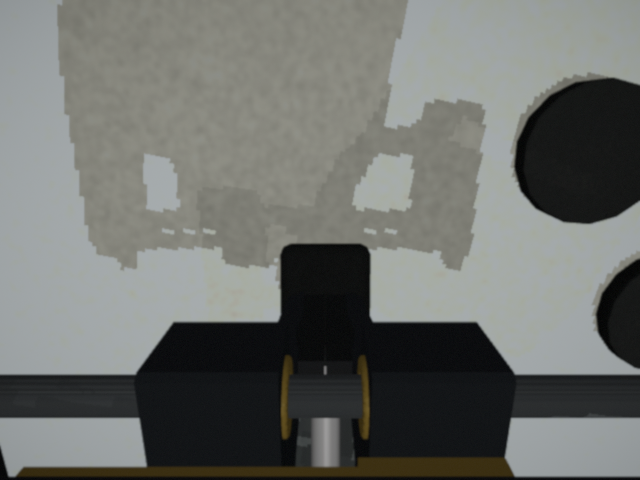

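>>> drive_tool --increments '[[[0,0,0.15,0,0],[0,0,0.15,0,0],[0,0,0,0,0],[0,0,0,0,0]]]'

```text
time_s: 30.62
tool_pos: [0.4647, 0.0183, 0.0487]
ee_rot: [-0.078, 0.997, -0.0, 0.005]
ft_force: [-2.2, 6.5, 32.2]
grip_width: 0.003
```

```bash
python3 -c "
from h import *
go(.4662,.0186,.0485,188.95)"
```

```text
t 30.62 tcp [0.4647 0.0183 0.0487] phi -171.06 ft [-2.1783  6.4978 32.2174] w 0.003
delta tool cm [-0.15  0.01  0.02] turn -0.01
```

>>> drive_tool --increments '[[[-0.05,0,-0.6,0,0],[-0.05,0,-0.7,0,0],[-0.05,0,-0.8,0,0],[-0.05,0,-0.8,0,0],[-0.05,0,-0.8,0,0],[-0.05,0,-0.8,0,0],[-0.05,0,-0.8,0,0],[-0.05,0,-1.2,0,0],[0,0,-1.5,0,0],[0,0,0,0,0]]]'

```text
time_s: 31.88
tool_pos: [0.466, 0.0186, 0.127]
ee_rot: [-0.078, 0.997, -0.0, 0.001]
ft_force: [0.6, 0.4, -0.9]
grip_width: 0.005
```

>>> drive_tool --increments '[[[0,0,0,0,0],[0,0,0,0,0],[0,0,0,0,0],[0,0,0,0,0]]]'

```text
time_s: 32.38
tool_pos: [0.4657, 0.0186, 0.126]
ee_rot: [-0.078, 0.997, 0.0, -0.0]
ft_force: [0.7, -0.1, -0.4]
grip_width: 0.004
```

```bash
python3 -c "
from h import *
go(.4662,.0186,.10,188.95)
a=np.mean([get_image('side')[0].astype(np.float32) for _ in range(4)],0); b=np.load('pre.npy')
f=lambda x: cv2.resize(np.clip(x[200:265,270:395]*1.6,0,255).astype(np.uint8),(577,300),interpolation=2)[:,:,::-1]
cv2.imwrite('pics/s19.png',np.vstack([f(b),f(a)]))
"
```

```text
t 32.38 tcp [0.4657 0.0186 0.126 ] phi -171.04 ft [ 0.7129 -0.1446 -0.362 ] w 0.004
delta tool cm [-0.05 -0.01  2.6 ] turn 0.01
```

View pics/s19.png

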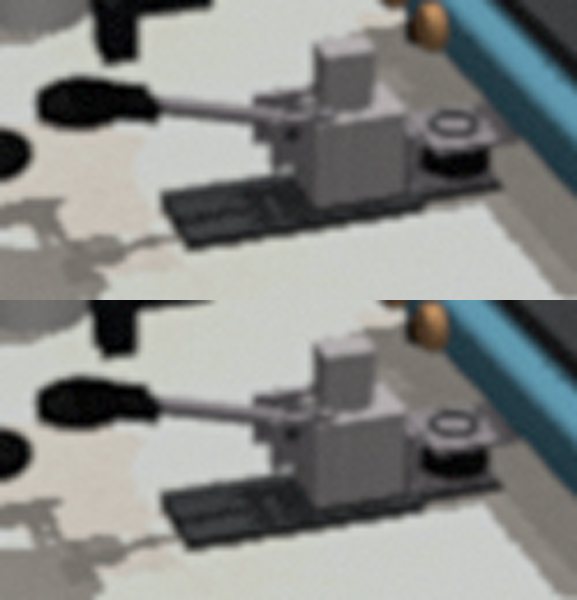

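>>> drive_tool --increments '[[[0,0,1.5,0,0],[0,0,1.0,0,0],[0.05,0,0.7,0,0],[0.05,0,0.7,0,0],[0.05,0,0.7,0,0],[0.05,0,0.7,0,0],[0.05,0,0.6,0,0],[0.05,0,0.6,0,0],[0.05,0,0.5,0,0],[0.05,0,0.4,0,0]]]'

```text
time_s: 33.83
tool_pos: [0.4638, 0.0181, 0.053]
ee_rot: [-0.078, 0.997, -0.0, 0.003]
ft_force: [3.8, 4.3, 15.1]
grip_width: 0.007
```

>>> drive_tool --increments '[[[0,0,0.3,0,0],[0,0,0.3,0,0],[0,0,0,0,0],[0,0,0,0,0],[0,0,0,0,0],[0,0,0,0,0]]]'

```text
time_s: 34.58
tool_pos: [0.4645, 0.0182, 0.0486]
ee_rot: [-0.078, 0.997, -0.0, 0.004]
ft_force: [-0.8, 5.1, 31.2]
grip_width: 0.006
```

```bash
python3 -c "
from h import *
go(.4662,.0186,.0485,188.95)
a=np.mean([get_image('side')[0].astype(np.float32) for _ in range(4)],0)
f=lambda x: cv2.resize(np.clip(x[180:270,270:400]*1.6,0,255).astype(np.uint8),(800,554),interpolation=2)[:,:,::-1]
cv2.imwrite('pics/s20.png',f(a))
go(.4662,.0186,.0485,188.95)
"
```

```text
t 34.58 tcp [0.4645 0.0182 0.0486] phi -171.06 ft [-0.8212  5.1493 31.2251] w 0.006
delta tool cm [-0.17  0.01  0.01] turn -0.01
t 34.77 tcp [0.4645 0.0182 0.0486] phi -171.06 ft [-1.9882  6.7603 31.912 ] w 0.005
delta tool cm [-0.17  0.01  0.01] turn -0.01
```

View pics/s20.png

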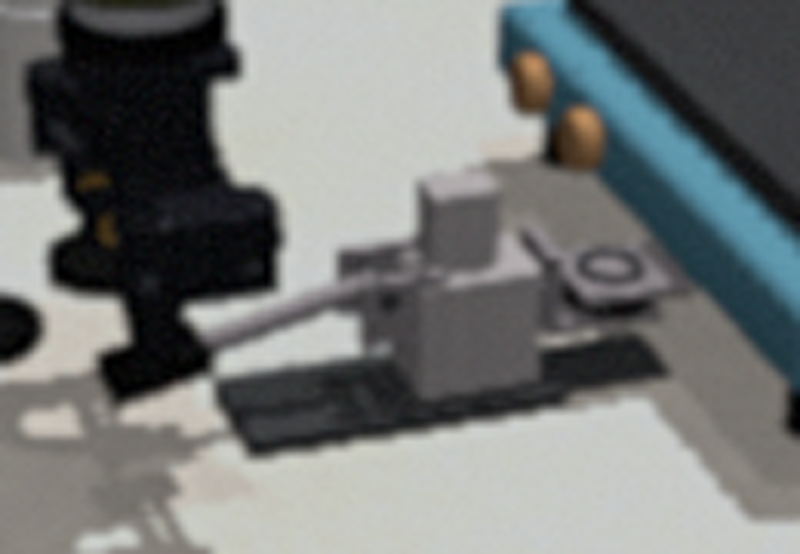

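The handle is at its stop under about 31 N, and the front edge is raised on the padded saddle. I'm handing in.

```bash
python3 -c "
from h import *
print(robot.finish_job())"
```

```text
the job is handed in; nothing more can be done
None
```

The job is handed in at about 35 s of the 72 s allowed. The griddle's front edge is raised on the padded jack, and the arm is holding the handle at its bottom stop.

**What I did**
- **Pad:** I took the smallest of the three pads (about 46 mm; the other two are about 64 mm) and laid it on the saddle. I carried the jack by its lug, slid it in along the griddle's x axis and set it down.
- **Pumping:** The trial pump went to the stop at about 32 N, and I then let the handle come fully back up. Side pictures before and after the pump look the same, so the jack did not visibly shift. The second press is held at the stop with about 31 N.

**Last checks**
- **Pad on saddle:** After I released it, the pad was about 1 mm towards the toe and under 1 mm to the side.
- **Jack under tab:** The wrist picture after set-down put the ring about 76 mm ahead of the lug. The saddle centre is 75 mm ahead and the pad about 76 mm. Sideways the ring was within about 0.5 mm of the jack's centre line, and the handle points straight out.
- **Raised state:** The last side picture shows the saddle up under the tab and the griddle's edge lifted.

**What disagreed**
- **Cameras:** Before set-down the three cameras differed by 2 to 4 mm on where things were. I relied mainly on the wrist camera, averaged with the others for the tab.
- **Side force:** There was a sideways force of about 5 to 7 N while pressing, which I could not explain and which did no visible harm.
- **Bystanders:** I steered clear of the mug, spatula and jar, but did not measure them again at the end.

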